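# Load the tape dispenser at the market stall

## Robot

A 7-joint arm with a two-finger parallel gripper is mounted at the origin on the work surface. World frame = base frame: x ahead of the robot, y to its left, z up, the work surface at z = 0. Lengths are in m, angles in rad, forces in N, time in s.
With the tool pointing down it reaches from about 0.425 to 0.95 m from the base axis. Payload 4.7 kg.
Tool frame: the origin (TCP) lies at the very end of the fingers, on their centre line; the grasp point (between the pads) lies 19 mm behind it; z points along the fingers, y is the line along which they close (so a half turn about z gives the same grasp; the last joint's range is limited). The gripper opens to 87 mm and grips with 3 to 60 N. Pads are 19 mm wide; open, the fingers measure 117 mm over their backs; the gripper's body (75 mm by 190 mm) begins 51 mm behind the grasp point.
Start: joints at [1.244, 0.469, -0.049, 1.532, 0.024, 1.141, -0.082], TCP at [0.198, -0.645, 0.223] pointing down, gripper open.
Joint ranges: [-2.59, 2.59], [-0.33, 1.99], [-1.39, 1.29], [0.1, 2.45], [-1.04, 4.18], [0.21, 1.99], [-2.66, 2.66]. Speed limits (rad/s): [2.57, 2.57, 3.14, 3.14, 3.14, 3.14, 3.14].

## Interface

Orientations are given as a 3x3 rotation matrix whose columns are the frame's x, y, z axes.
In Python, from station import arm, camera gives the robot as it stands.
- The arm moves only by the tool step_arm, never from a script. Its argument "series" is a list of rows, each a list of 6 numbers: the shift along the tool's x, y, z in m, then the turn, a rotation vector about the tool's x, y, z in rad. In form: [[dx, dy, dz, ax, ay, az], ...]. A call has 1 to 10 rows; each row shifts and turns the commanded pose from where the row before left it, along the tool's axes as they then stand; what a row does not reach is not made up. A row lasts 1/8 s, in which the tool goes at most 62.5 mm and 10.7 degrees, less where a joint would pass 70% of its speed; a pose out of reach is approached as far as the arm can. A call is refused whole if a number of a shift passes 0.0625 or a number of a turn 0.188, either way. A call with a gripper value outside its range is refused whole. "jaw" is the opening, from 0 (shut) to 1 (fully open), set as the call begins (left out, the last holds). The fingers move at their own pace and stop on an object; the grip force is fixed at half the most. Time passes only in rows, so rows that do not move let the fingers close. It gives the time, the measured TCP pose, the force, the opening and the grip force at its end, in the units of the state.
- arm.sense(): the state, without advancing time (a new reading comes with each control period).
- camera(name): name is "scene" or "top" or "wrist"; returns a dict with "color" (400x640x3 uint8, blue, green, red), "intrinsics" (3x3 intrinsics, pixels), "position" and "rotation" of the camera in the world. Camera axes: x right, y up, looking along -z (the intrinsics and any distortion apply to the point x, -y, -z); pixel columns grow to the right and rows downward; lengths in m; the calibration is good to about 2 mm. A picture is of the moment at which its call begins. There is no depth.
- arm.job_done(): hands the job in; it is judged then, once.
The state is a dict: "time": time; "q": joint angles; "joint_vel": joint speeds; "effort": joint torques, N m; "ee_pos": TCP position; "ee_rot": TCP orientation; "ft_force": force on the tool from outside, world axes, zero at the start; "torque": the same for the moment, N m; "grip_width": opening from 0.0 (shut) to 1.0 (fully open); "gripper_force": force on a finger pad.
Only numpy, scipy, OpenCV 4.12 (cv2) and the standard library are available. Lean on these libraries where they do the work, as an engineer would, in place of code of your own. Each camera call takes 0.05 s, during which the arm holds its last target. There are 200 camera calls.

## Task

Get the stall's paper-tape dispenser ready for the day: swing its lid fully open, lay the rubber brake ring flat in the bottom of the round well, slide the tape rolls off the posts of the stand and stack all that are there on it, the widest tape lowest and the narrowest highest, and lay the steel press ring on top. Then lower the lid until it is fully closed, and leave the calculator, jar and cup where they are.

Things in the scene. Friction and masses are not known exactly. Their poses are not given: they have to be found in the camera images.
- dispenser: Tape dispenser, fixed: a grey upright drum on a dark base plate 140 x 112 mm, lid hinged at its +x side. Origin: on the drum's axis, on the counter; z up. Two opposite slots 40 mm wide at its +y and -y sides cut right through the drum's wall, open at the top and down to the well's floor: fingers that close along y can carry a ring to the bottom. Wall arcs stand at +x and -x.
- well (a point): Centre of the floor of the drum's round well, 8 mm above the counter, axes as the dispenser's (y through the slots, z up). The well is 66 mm across inside and 64 mm deep, its wall 7 mm thick, the rim 72 mm above the counter.
- lid (a joint): Angle of the dispenser's lid in rad: 0 closed (on the drum's rim), growing as its free edge (-x, the robot's side) swings up and over to +x; 1.9 at the open stop. The hinge is stiff (0.2 N m): the lid stays where it is left. It starts closed or a little ajar.
- lid_hinge (a point): Middle of the lid's hinge line, 66 mm to +x of the well's axis, 76.5 mm above the counter; it runs along the dispenser's y.
- lid_bar (a point): Middle of the round steel bar of the lid's bail handle: 10 mm thick, along y, 54 mm clear between its two arms. It lies in the plane of the 8 mm thick lid, 150 mm from the hinge line and 38 mm outside the lid's free edge, with space below: from above, fingers can straddle it front and back at any lid angle, and it can turn in the grip.
- stand: Wooden stand with three upright posts, fixed. Origin: middle of its underside; plate 85 (x) x 265 (y) x 12 mm thick; posts 18 mm thick at y = -85, 0 and +85 mm, rising 36 mm above the plate. z up. Each roll starts lying flat on the plate over one of the posts; which roll is on which post varies.
- roll_20: Roll of brown paper tape, the widest: 60 mm outside, 27 mm hole, 20 mm high as it lies flat, about 50 g. Origin: the middle of the ring, half its height up; z is its axis (either way up is the same ring). It may be absent (None).
- roll_15: Roll of brown paper tape, the middle width: 58 mm outside, 27 mm hole, 15 mm high as it lies flat, about 40 g. Origin: the middle of the ring, half its height up; z is its axis (either way up is the same ring). It may be absent (None).
- roll_10: Roll of brown paper tape, the narrowest: 56 mm outside, 27 mm hole, 10 mm high as it lies flat, about 25 g. Origin: the middle of the ring, half its height up; z is its axis (either way up is the same ring). It may be absent (None). Two or three of the three rolls are there.
- brake_ring: Black rubber brake ring lying flat on the counter: 60 mm outside, 40 mm hole, 8 mm high, about 20 g. Origin: the middle of the ring, half its height up; z is its axis (either way up is the same ring). 
- press_ring: Bare steel press ring lying flat on the counter: 60 mm outside, 30 mm hole, 8 mm high, about 110 g. Origin: the middle of the ring, half its height up; z is its axis (either way up is the same ring). 
- calculator: Black desk calculator 150 x 85 x 16 mm lying on the counter, a bystander. Origin: middle of its underside.
- jar: Glass jar with a white cap, 62 mm across and 85 mm high, a bystander. Origin: middle of its underside.
- cup: Yellow plastic cup, 72 mm across the rim and 105 mm high, a bystander. Origin: middle of its underside.
Mind the look-alikes: they are no part of the job. Leave any red or turquoise look-alike of the roll_20 alone. What is shaped like the brake_ring but blue is not meant.

How it is judged:
On the way, in this order (a step that is already met when the one before it is completed fails the run):
1. the lid is swung open by at least 80 degrees (value of joint lid above 1.4 rad), for 0.2 s.
2. the rubber brake ring lies flat on the floor of the well (horizontal distance between brake_ring and well below 0.008 m and angle between the z axis of brake_ring and the z axis of well, either way round below 0.12 rad and z of brake_ring in the frame of well between 0.0018 and 0.0062 m), for 0.2 s.
3. the 20 mm roll lies flat on the brake ring (horizontal distance between roll_20 and well below 0.008 m and angle between the z axis of roll_20 and the z axis of well, either way round below 0.12 rad and z of roll_20 in the frame of well between 0.0158 and 0.0202 m), for 0.2 s.
4. the 15 mm roll lies flat in the well on what belongs below it (horizontal distance between roll_15 and well below 0.008 m and angle between the z axis of roll_15 and the z axis of well, either way round below 0.12 rad and (z of roll_15 in the frame of well between 0.0333 and 0.0377 m or z of roll_15 in the frame of well between 0.0133 and 0.0177 m)), for 0.2 s.
5. the 10 mm roll lies flat in the well on what belongs below it (horizontal distance between roll_10 and well below 0.008 m and angle between the z axis of roll_10 and the z axis of well, either way round below 0.12 rad and (z of roll_10 in the frame of well between 0.0458 and 0.0502 m or z of roll_10 in the frame of well between 0.0308 and 0.0352 m or z of roll_10 in the frame of well between 0.0258 and 0.0302 m)), for 0.2 s.
6. the steel press ring lies flat on top of the rolls in the well (horizontal distance between press_ring and well below 0.008 m and angle between the z axis of press_ring and the z axis of well, either way round below 0.12 rad and (z of press_ring in the frame of well between 0.0548 and 0.0592 m or z of press_ring in the frame of well between 0.0448 and 0.0492 m or z of press_ring in the frame of well between 0.0398 and 0.0442 m or z of press_ring in the frame of well between 0.0348 and 0.0392 m)), for 0.2 s.
7. the lid is closed over the stack (value of joint lid below 0.06 rad), for 0.2 s.
At the end, for the whole second after the job is handed in: In the well, from the floor up: brake ring, the rolls that are there from widest to narrowest, press ring; each flat (7 degrees), within 8 mm of the axis, resting on what belongs below it (within 2.2 mm of that height), at rest; lid closed to within 0.06 rad (all of step 2 and all of step 3 and all of step 4 and all of step 5 and all of step 6 and linear speed of each of brake_ring, roll_20, roll_15, roll_10, press_ring below 0.02 m/s and value of joint lid below 0.06 rad); the robot touches nothing.
It fails at once if the calculator is shifted by more than 30 mm (distance of calculator from where it was at the start of the episode above 0.03 m).
It fails at once if the jar is shifted by more than 30 mm (distance of jar from where it was at the start of the episode above 0.03 m).
It fails at once if the cup is shifted by more than 30 mm (distance of cup from where it was at the start of the episode above 0.03 m).
Of roll_20, roll_15, roll_10 only 2 to 3 are there at a start; the rules pass over those that are not, and their reading is None.
At some moment in a run one of brake_ring, press_ring may be knocked a few centimetres aside while the robot is not near it.
Once in a run the grip may slacken for a moment while it holds something.
It also fails if it takes over 208 s, if anything falls off the work surface, if the arm or the gripper's body presses on something with over 40 N, if the wrist force passes 120 N, or if a joint passes its speed limit or range.

## Working session

There is one attempt and no reset: what is moved stays moved. The work goes in short steps, Python scripts to look and compute and a tool call to move; the robot and the scene stay as the last step left them, time stands still between calls to the robot, and variables do not carry over. Pictures are saved under pics/ and viewed, at most 14 in all, crops included, and the job is handed in when it is done.

Besides the shell and the picture viewer there is one more tool, called after "Emit:" by a JSON object that holds its "name" and its "arguments". step_arm: Moves the arm, as the interface text tells. Its arguments: {"type":"object","properties":{"series":{"type":"array"},"jaw":{"type":"number"}},"required":["series"]}

```bash
ls; mkdir -p pics
cat > h.py <<'E'
import numpy as np, cv2
from station import arm, camera
def snap(n,f=None):
    c=camera(n)
    if f: cv2.imwrite('pics/'+f,c['color'])
    return c
def ray(c,u,v):
    K=np.array(c['intrinsics']);d=np.linalg.inv(K)@[u,v,1]
    return np.array(c['position']),np.array(c['rotation'])@[d[0],-d[1],-d[2]]
def onz(c,u,v,z):
    o,d=ray(c,u,v);return o+d*(z-o[2])/d[2]
def pix(c,p):
    q=np.array(c['rotation']).T@(np.array(p)-c['position']);q=np.array([q[0],-q[1],-q[2]])
    a=np.array(c['intrinsics'])@q;return a[:2]/a[2]
E
python3 - <<'E'
from h import *
np.set_printoptions(precision=3,suppress=True)
for n in('scene','top'):
    c=snap(n,n+'0.png');print(n,c['position'],c['rotation'],c['intrinsics'],[k for k in c])
s=arm.sense();print(s['time'],s['ee_pos'],s['ee_rot'],s['grip_width'])
E
```

```text
pics
scene [1.127 0.202 0.785] [[-0.36  -0.699  0.618]
 [ 0.933 -0.258  0.251]
 [-0.016  0.667  0.745]] [[392.066   0.    322.457]
 [  0.    392.066 204.99 ]
 [  0.      0.      1.   ]] ['color', 'intrinsics', 'position', 'rotation']
top [ 0.403 -0.053  0.932] [[ 0.02   0.983 -0.183]
 [-1.     0.021  0.003]
 [ 0.007  0.183  0.983]] [[369.585   0.    318.355]
 [  0.    369.585 197.081]
 [  0.      0.      1.   ]] ['color', 'intrinsics', 'position', 'rotation']
0.1 [ 0.198 -0.645  0.222] [[ 0.956  0.293 -0.001]
 [ 0.293 -0.956  0.002]
 [-0.    -0.002 -1.   ]] 0.9953320606861418
```

View pics/top0.png

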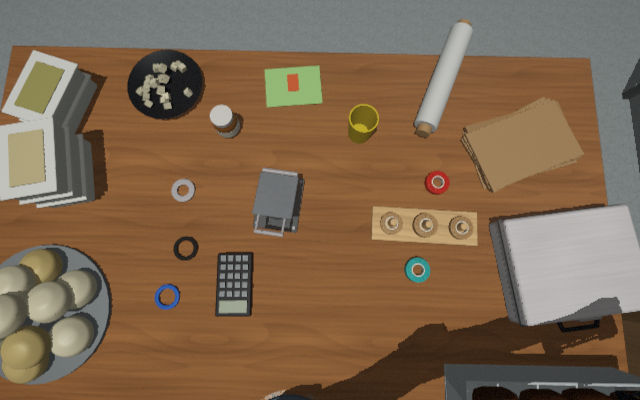

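View pics/scene0.png

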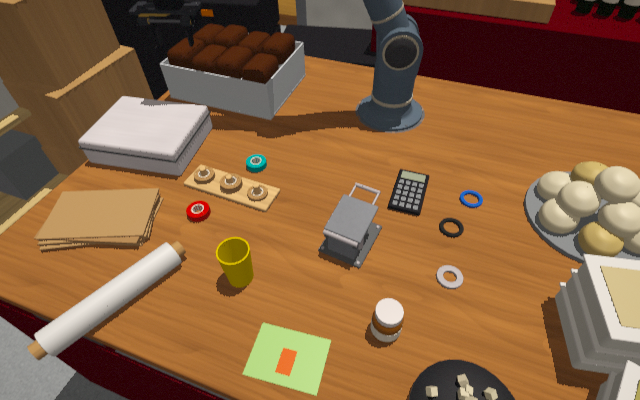

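The top view shows the dispenser near (277,200) with its bar at (271,232). The brake ring is at (186,248) and the press ring at (183,190). The stand's rolls are at (390,223), (425,225) and (461,227). Next I'll enlarge these regions and measure them.

Run:
```python
from h import *
np.set_printoptions(precision=4,suppress=True)
t=snap('top');s=snap('scene')
def cr(c,x,y,w,h):return cv2.resize(c['color'][y:y+h,x:x+w],(400,300),interpolation=cv2.INTER_CUBIC)
cv2.imwrite('pics/z1.png',np.vstack([np.hstack([cr(t,237,155,80,60+0) if 0 else cr(t,225,155,120,90),cr(s,300,175,120,90)]),np.hstack([cr(t,367,180,120,90),cr(s,177,150,120,90)])]))
def blob(c,x,y,r,f,z):
    g=c['color'][y-r:y+r,x-r:x+r].astype(int);hsv=cv2.cvtColor(g.astype(np.uint8),cv2.COLOR_BGR2HSV).astype(int)
    m=f(g,hsv).astype(np.uint8)
    cs,_=cv2.findContours(m,cv2.RETR_EXTERNAL,cv2.CHAIN_APPROX_NONE)
    k=max(cs,key=cv2.contourArea);e=cv2.fitEllipse(k)
    u,v=e[0][0]+x-r,e[0][1]+y-r
    print('  px',u,v,e[1],onz(c,u,v,z))
br=lambda g,h:h[...,2]<50
pr=lambda g,h:(h[...,1]<60)&(h[...,2]>90)
for c,p,q in((t,(186,248),(183,190)),(s,(451,228),(450,277))):
    print('brake');blob(c,*p,20,br,.006);print('press');blob(c,*q,20,pr,.006)
```

```text
brake
  px 185.39130973815918 247.91922569274902 (21.699039459228516, 23.748109817504883) [0.4397 0.2708 0.006 ]
press
  px 182.6646842956543 189.8658962249756 (21.942007064819336, 23.126657485961914) [0.5862 0.2904 0.006 ]
brake
  px 450.47851181030273 227.44702529907227 (16.978206634521484, 22.70161247253418) [0.4411 0.2696 0.006 ]
press
  px 449.39272689819336 276.44249725341797 (21.70808982849121, 26.801294326782227) [0.5855 0.2896 0.006 ]
```

View pics/z1.png

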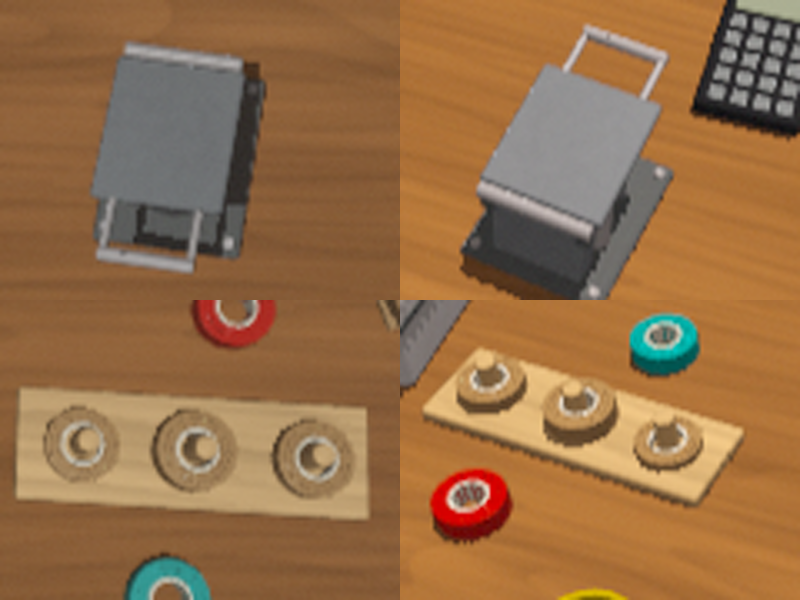

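Reading the crops, the left (+y) post carries the thin roll_10, the middle one roll_20 and the right (-y) one roll_15. The hinge and bar ends are clear in both views, so I'll triangulate them.

Run:
```python
from h import *
np.set_printoptions(precision=4,suppress=True)
t=snap('top');s=snap('scene');k=.3
def tri(a,b):
    o1,d1=ray(t,*a);o2,d2=ray(s,*b);d1/=np.linalg.norm(d1);d2/=np.linalg.norm(d2)
    A=sum(np.eye(3)-np.outer(d,d) for d in(d1,d2));B=sum((np.eye(3)-np.outer(d,d))@o for o,d in((o1,d1),(o2,d2)))
    return np.linalg.solve(A,B)
T=lambda x,y:(225+x*k,155+y*k)
S=lambda x,y:(300+(x-400)*k,175+y*k)
h1,h2=tri(T(125,50),S(480,190)),tri(T(242,65),S(592,232))
b1,b2=tri(T(97,253),S(587,30)),tri(T(194,267),S(664,58))
# scene: bar left end = which y?
b1s,b2s=tri(T(97,253),S(664,58)),tri(T(194,267),S(587,30))
h1s,h2s=tri(T(125,50),S(592,232)),tri(T(242,65),S(480,190))
for a in(h1s,h2s,b1s,b2s,(h1s+h2s)/2,(b1s+b2s)/2):print(a)
H=(h1s+h2s)/2;B=(b1s+b2s)/2;d=H-B;print('yaw bar-hinge',np.arctan2(d[1],d[0]),np.linalg.norm(d))
for a in(h1s-h2s,b1s-b2s):print('yaw line',np.arctan2(-a[0],a[1]))
P=lambda x,y:(367+x*k,180+(y-300)*k)
c=[onz(t,*P(*q),.012) for q in((20,388),(368,408),(368,518),(17,498))]
m=sum(c)/4;yy=(c[0]+c[3]-c[1]-c[2]);print('stand',m,np.arctan2(-yy[0],yy[1]),np.linalg.norm(yy)/2,np.linalg.norm(c[0]-c[3]))
for q,z in(((81,444),.022),((194,450),.032),((314,459),.027)):print('roll',onz(t,*P(*q),z))
for q in((85,440),(202,447),(319,456)):print('post',onz(t,*P(*q),.048))
SS=lambda x,y:(177+(x-400)*k,150+(y-300)*k)
for q in((663,418),(572,388),(486,360)):print('post scene',onz(s,*SS(*q),.048))
```

```text
[0.6242 0.0789 0.0775]
[ 0.6155 -0.0045  0.0751]
[0.4769 0.086  0.1027]
[0.4683 0.0229 0.1011]
[0.6198 0.0372 0.0763]
[0.4726 0.0544 0.1019]
yaw bar-hinge -0.11669714269226175 0.15038626265167457
yaw line -0.10410035938740993
yaw line -0.13577952512832614
stand [ 0.5066 -0.3239  0.012 ] -0.036390607269960434 0.2622635828437384 0.08300710444773154
roll [ 0.5101 -0.2377  0.022 ]
roll [ 0.5062 -0.3187  0.032 ]
roll [ 0.502  -0.4086  0.027 ]
post [ 0.51   -0.2354  0.048 ]
post [ 0.5067 -0.3198  0.048 ]
post [ 0.5019 -0.4041  0.048 ]
post scene [ 0.5127 -0.2365  0.048 ]
post scene [ 0.5077 -0.3223  0.048 ]
post scene [ 0.5031 -0.4069  0.048 ]
```

```bash
cat >> h.py <<'E'
from scipy.spatial.transform import Rotation as R
def Rt(a):  # tool down, tool y along world azimuth a
    y=np.array([np.cos(a),np.sin(a),0]);z=np.array([0,0,-1.]);return np.column_stack([np.cross(y,z),y,z])
def plan(a,*pts):
    "turn to azimuth a first, then shifts (tool axes, m) through pts"
    s=arm.sense();r=np.array(s['ee_rot']);T=Rt(a)
    w=R.from_matrix(r.T@T).as_rotvec();print('t',round(s['time'],2),'at',np.round(s['ee_pos'],4),'turn',np.round(w,4),'n',int(np.ceil(np.abs(w).max()/.18)))
    p=np.array(s['ee_pos'])
    for q in pts:
        d=T.T@(np.array(q)-p);print('shift',np.round(d,4),'n>=',int(np.ceil(np.abs(d).max()/.05)));p=np.array(q)
E
python3 - <<'E'
from h import *
plan(-.118,(.43,-.3,.223),(.473,.0546,.16),(.473,.0546,.083))
E
```

```text
t 0.3 at [ 0.198  -0.6451  0.2222] turn [-5.000e-04 -3.000e-04 -1.155e+00] n 7
shift [ 0.37    0.1897 -0.0008] n>= 8
shift [0.3572 0.001  0.063 ] n>= 8
shift [0.    0.    0.077] n>= 2
```

Emit:
{"name": "step_arm", "arguments": {"series": [[0,0,0,0,0,-0.165],[0,0,0,0,0,-0.165],[0,0,0,0,0,-0.165],[0,0,0,0,0,-0.165],[0,0,0,0,0,-0.165],[0,0,0,0,0,-0.165],[0,0,0,0,0,-0.165]], "jaw": 0.32}}

```text
time: 1.18
ee_pos: [0.198, -0.6452, 0.2225]
ee_rot: [[0.112, 0.994, -0.0], [0.994, -0.112, 0.0], [0.0, -0.0, -1.0]]
ft_force: [-0.2, 0.1, 0.5]
grip_width: 0.345
gripper_force: 0.0
```

Emit:
{"name": "step_arm", "arguments": {"series": [[0.037,0.019,0,0,0,0],[0.037,0.019,0,0,0,0],[0.037,0.019,0,0,0,0],[0.037,0.019,0,0,0,0],[0.037,0.019,0,0,0,0],[0.037,0.019,0,0,0,0],[0.037,0.019,0,0,0,0],[0.037,0.019,0,0,0,0],[0.037,0.019,0,0,0,0],[0.037,0.019,0,0,0,0]]}}

```text
time: 2.42
ee_pos: [0.4309, -0.2992, 0.2228]
ee_rot: [[0.118, 0.993, 0.0], [0.993, -0.118, -0.0], [-0.0, 0.0, -1.0]]
ft_force: [0.4, -0.0, 0.1]
grip_width: 0.319
gripper_force: 0.0
```

Emit:
{"name": "step_arm", "arguments": {"series": [[0.036,0,0,0,0,0],[0.036,0,0,0,0,0],[0.036,0,0,0,0,0],[0.036,0,0,0,0,0],[0.036,0,0.008,0,0,0],[0.036,0,0.008,0,0,0],[0.036,0,0.008,0,0,0],[0.036,0,0.008,0,0,0],[0.036,0,0.008,0,0,0],[0.033,0,0.008,0,0,0]]}}

```text
time: 3.68
ee_pos: [0.4725, 0.0555, 0.1745]
ee_rot: [[0.118, 0.993, 0.001], [0.993, -0.118, -0.0], [-0.0, 0.001, -1.0]]
ft_force: [0.3, -0.1, 0.3]
grip_width: 0.317
gripper_force: 0.0
```

Run:
```python
from h import *
c=snap('wrist','w1.png');print(np.round(c['position'],4),np.round(c['rotation'],3),c['intrinsics'][0],pix(c,(.473,.0546,.102)))
plan(-.118,(.473,.0546,.083))
```

```text
[0.4805 0.1247 0.3371] [[ 0.993  0.114  0.03 ]
 [-0.118  0.958  0.261]
 [ 0.001 -0.262  0.965]] [338.64119241   0.         320.36173635] [321.0724739  203.09718621]
t 3.73 at [0.4722 0.0605 0.1741] turn [-0.     -0.0038  0.006 ] n 1
shift [-0.0057  0.0015  0.0911] n>= 2
```

View pics/w1.png

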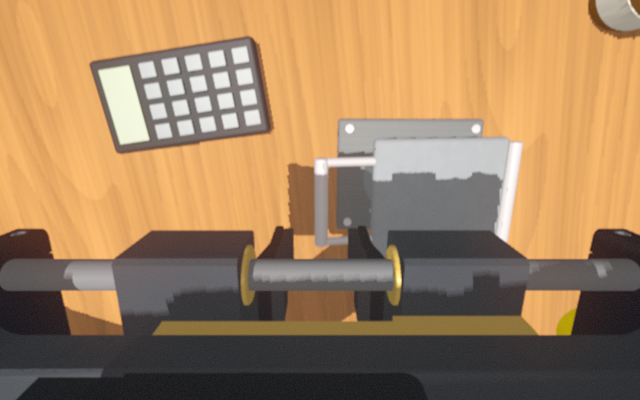

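The wrist view shows the bar at column 321 between rows 160 and 245, with its centre near (321,203). That matches the prediction, so I'll go down.

Emit:
{"name": "step_arm", "arguments": {"series": [[0,0,0.03,0,0,0],[0,0,0.03,0,0,0],[0,0,0.019,0,0,0],[0,0,0,0,0,0],[0,0,0,0,0,0]]}}

```text
time: 4.35
ee_pos: [0.473, 0.0544, 0.0963]
ee_rot: [[0.118, 0.993, 0.001], [0.993, -0.118, 0.0], [0.0, 0.001, -1.0]]
ft_force: [0.3, -0.5, 0.3]
grip_width: 0.321
gripper_force: 0.0
```

Emit:
{"name": "step_arm", "arguments": {"series": [[0,0,0,0,0,0],[0,0,0,0,0,0],[0,0,0,0,0,0],[0,0,0,0,0,0]], "jaw": 0}}

```text
time: 4.85
ee_pos: [0.4728, 0.0542, 0.0958]
ee_rot: [[0.118, 0.993, 0.001], [0.993, -0.118, -0.0], [0.0, 0.001, -1.0]]
ft_force: [-0.6, -0.4, 0.8]
grip_width: 0.103
gripper_force: 30.0
```

Run:
```python
from h import *
s=arm.sense();p=np.array(s['ee_pos']);print(p,s['grip_width'],s['gripper_force'],s['ft_force'])
u=np.array([np.cos(-.118),np.sin(-.118)]);h=.6198*u[0]+.0372*u[1]
x=p[:2]@u-h; z=p[2]+.019-.0765;print('x,z rel hinge',x,z,'r',np.hypot(x,z),'th',np.arctan2(z,-x))
th0=np.arctan2(z,-x);off=np.array([x,z])-.15*np.array([-np.cos(th0),np.sin(th0)])
ths=np.linspace(th0,1.86,41);P=.15*np.column_stack([-np.cos(ths),np.sin(ths)])
for d in np.diff(P,axis=0):print([0,round(d[0],4),round(-d[1],4)],end=',')
```

```text
[0.47275282 0.05424596 0.09583396] 0.10272075897777888 30.00016450881958 [-0.55724273 -0.38200732  0.84541413]
x,z rel hinge -0.14803138495009494 0.03833395828101392 r 0.15291430046837906 th 0.2533920870340565
[0, np.float64(0.0016), np.float64(-0.0058)],[0, np.float64(0.0019), np.float64(-0.0057)],[0, np.float64(0.0021), np.float64(-0.0057)],[0, np.float64(0.0023), np.float64(-0.0056)],[0, np.float64(0.0025), np.float64(-0.0055)],[0, np.float64(0.0028), np.float64(-0.0054)],[0, np.float64(0.003), np.float64(-0.0052)],[0, np.float64(0.0032), np.float64(-0.0051)],[0, np.float64(0.0034), np.float64(-0.005)],[0, np.float64(0.0036), np.float64(-0.0049)],[0, np.float64(0.0038), np.float64(-0.0047)],[0, np.float64(0.004), np.float64(-0.0045)],[0, np.float64(0.0041), np.float64(-0.0044)],[0, np.float64(0.0043), np.float64(-0.0042)],[0, np.float64(0.0045), np.float64(-0.004)],[0, np.float64(0.0046), np.float64(-0.0039)],[0, np.float64(0.0048), np.float64(-0.0037)],[0, np.float64(0.0049), np.float64(-0.0035)],[0, np.float64(0.0051), np.float64(-0.0033)],[0, np.float64(0.0052), np.float64(-0.0
[... 189 characters left out ...]
 np.float64(0.0057), np.float64(-0.002)],[0, np.float64(0.0058), np.float64(-0.0017)],[0, np.float64(0.0058), np.float64(-0.0015)],[0, np.float64(0.0059), np.float64(-0.0013)],[0, np.float64(0.0059), np.float64(-0.001)],[0, np.float64(0.006), np.float64(-0.0008)],[0, np.float64(0.006), np.float64(-0.0006)],[0, np.float64(0.006), np.float64(-0.0003)],[0, np.float64(0.006), np.float64(-0.0001)],[0, np.float64(0.006), np.float64(0.0002)],[0, np.float64(0.006), np.float64(0.0004)],[0, np.float64(0.006), np.float64(0.0007)],[0, np.float64(0.006), np.float64(0.0009)],[0, np.float64(0.0059), np.float64(0.0011)],[0, np.float64(0.0059), np.float64(0.0014)],[0, np.float64(0.0058), np.float64(0.0016)],
```

Emit:
{"name": "step_arm", "arguments": {"series": [[0,0,0,0,0,0],[0,0,0,0,0,0],[0,0,0.012,0,0,0],[0,0,0,0,0,0]], "jaw": 0.3}}

```text
time: 5.35
ee_pos: [0.4713, 0.0541, 0.0823]
ee_rot: [[0.117, 0.993, -0.003], [0.993, -0.117, -0.0], [-0.001, -0.003, -1.0]]
ft_force: [0.6, 0.5, -0.0]
grip_width: 0.296
gripper_force: 0.0
```

Emit:
{"name": "step_arm", "arguments": {"series": [[0,0,0,0,0,0],[0,0,0,0,0,0],[0,0,0,0,0,0],[0,0,0,0,0,0]], "jaw": 0}}

```text
time: 5.85
ee_pos: [0.4728, 0.0543, 0.0837]
ee_rot: [[0.118, 0.993, 0.001], [0.993, -0.118, 0.0], [0.0, 0.001, -1.0]]
ft_force: [1.0, 0.2, -0.6]
grip_width: 0.101
gripper_force: 30.0
```

Run:
```python
from h import *
s=arm.sense();p=np.array(s['ee_pos']);print(p,s['grip_width'],s['gripper_force'],s['ft_force'])
ths=np.linspace(.17,1.88,31);P=.15*np.column_stack([-np.cos(ths),np.sin(ths)])
for d in np.diff(P,axis=0):print(f'[0,{d[0]:.4f},{-d[1]:.4f},0,0,0]',end=',')
```

```text
[0.4727716  0.05433788 0.08371891] 0.10113002926701138 29.999940991401672 [ 1.01944307  0.21320314 -0.64820112]
[0,0.0017,-0.0084,0,0,0],[0,0.0022,-0.0083,0,0,0],[0,0.0026,-0.0081,0,0,0],[0,0.0031,-0.0080,0,0,0],[0,0.0035,-0.0078,0,0,0],[0,0.0040,-0.0076,0,0,0],[0,0.0044,-0.0073,0,0,0],[0,0.0048,-0.0071,0,0,0],[0,0.0052,-0.0068,0,0,0],[0,0.0056,-0.0065,0,0,0],[0,0.0059,-0.0061,0,0,0],[0,0.0063,-0.0058,0,0,0],[0,0.0066,-0.0054,0,0,0],[0,0.0069,-0.0050,0,0,0],[0,0.0072,-0.0046,0,0,0],[0,0.0074,-0.0042,0,0,0],[0,0.0077,-0.0038,0,0,0],[0,0.0079,-0.0034,0,0,0],[0,0.0080,-0.0029,0,0,0],[0,0.0082,-0.0024,0,0,0],[0,0.0083,-0.0020,0,0,0],[0,0.0084,-0.0015,0,0,0],[0,0.0085,-0.0010,0,0,0],[0,0.0085,-0.0005,0,0,0],[0,0.0085,-0.0000,0,0,0],[0,0.0085,0.0005,0,0,0],[0,0.0085,0.0009,0,0,0],[0,0.0084,0.0014,0,0,0],[0,0.0083,0.0019,0,0,0],[0,0.0082,0.0024,0,0,0],
```

Emit:
{"name": "step_arm", "arguments": {"series": [[0,0.0017,-0.0084,0,0,0],[0,0.0022,-0.0083,0,0,0],[0,0.0026,-0.0081,0,0,0],[0,0.0031,-0.008,0,0,0],[0,0.0035,-0.0078,0,0,0],[0,0.004,-0.0076,0,0,0],[0,0.0044,-0.0073,0,0,0],[0,0.0048,-0.0071,0,0,0],[0,0.0052,-0.0068,0,0,0],[0,0.0056,-0.0065,0,0,0]]}}

```text
time: 7.1
ee_pos: [0.5067, 0.0501, 0.1595]
ee_rot: [[0.117, 0.993, -0.006], [0.993, -0.117, -0.001], [-0.002, -0.006, -1.0]]
ft_force: [-8.0, 2.5, 2.7]
grip_width: 0.097
gripper_force: 30.0
```

Emit:
{"name": "step_arm", "arguments": {"series": [[0,0.0059,-0.0061,0,0,0],[0,0.0063,-0.0058,0,0,0],[0,0.0066,-0.0054,0,0,0],[0,0.0069,-0.005,0,0,0],[0,0.0072,-0.0046,0,0,0],[0,0.0074,-0.0042,0,0,0],[0,0.0077,-0.0038,0,0,0],[0,0.0079,-0.0034,0,0,0],[0,0.008,-0.0029,0,0,0],[0,0.0082,-0.0024,0,0,0]]}}

```text
time: 8.35
ee_pos: [0.5812, 0.0412, 0.2054]
ee_rot: [[0.118, 0.993, 0.001], [0.993, -0.118, -0.001], [-0.001, 0.001, -1.0]]
ft_force: [-4.9, -0.0, 6.2]
grip_width: 0.102
gripper_force: 30.0
```

Emit:
{"name": "step_arm", "arguments": {"series": [[0,0.0083,-0.002,0,0,0],[0,0.0084,-0.0015,0,0,0],[0,0.0085,-0.001,0,0,0],[0,0.0085,-0.0005,0,0,0],[0,0.0085,0,0,0,0],[0,0.0085,0.0005,0,0,0],[0,0.0085,0.0009,0,0,0],[0,0.0084,0.0014,0,0,0],[0,0.0083,0.0019,0,0,0],[0,0.0082,0.0024,0,0,0]]}}

```text
time: 9.6
ee_pos: [0.6653, 0.0312, 0.2007]
ee_rot: [[0.118, 0.993, 0.001], [0.993, -0.118, -0.0], [-0.0, 0.001, -1.0]]
ft_force: [0.1, -0.4, 3.3]
grip_width: 0.103
gripper_force: 30.1
```

Emit:
{"name": "step_arm", "arguments": {"series": [[0,0,0,0,0,0],[0,0,0,0,0,0]]}}

```text
time: 9.85
ee_pos: [0.6649, 0.0313, 0.2009]
ee_rot: [[0.118, 0.993, 0.001], [0.993, -0.118, -0.0], [0.0, 0.001, -1.0]]
ft_force: [1.9, -1.9, 1.9]
grip_width: 0.1
gripper_force: 30.0
```

Run:
```python
from h import *
s=arm.sense();p=np.array(s['ee_pos']);print(s['time'],p,s['grip_width'],s['gripper_force'],s['ft_force'])
c=snap('wrist','w2.png')
```

```text
9.85 [0.66488225 0.03127063 0.20087203] 0.10035498486108191 30.001192688941956 [ 1.88110239 -1.88544909  1.94486239]
```

View pics/w2.png

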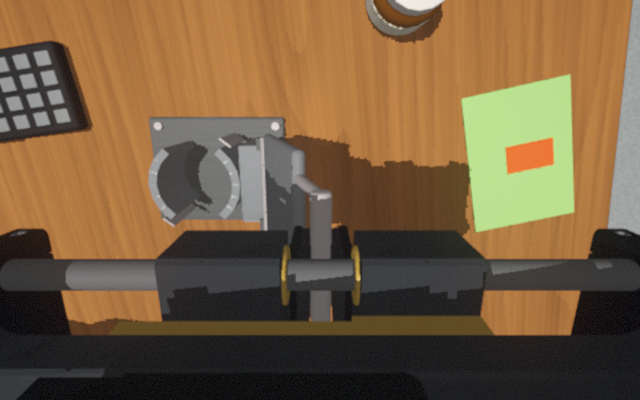

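The lid is up near 1.87 rad, and the well ring is visible around (195,182). I'll release the bar and go to the brake ring.

Emit:
{"name": "step_arm", "arguments": {"series": [[0,0,0,0,0,0],[0,0,0,0,0,0],[0,0,-0.03,0,0,0],[0,0,-0.03,0,0,0],[0,0,0,0,0,0]], "jaw": 0.3}}

```text
time: 10.52
ee_pos: [0.6652, 0.0325, 0.2635]
ee_rot: [[0.117, 0.993, 0.004], [0.993, -0.117, 0.001], [0.001, 0.004, -1.0]]
ft_force: [-0.8, 0.2, -0.3]
grip_width: 0.298
gripper_force: 0.0
```

Run:
```python
from h import *
plan(-.118,(.4404,.27,.26),(.4404,.27,.08),(.4404,.27,.004))
```

```text
t 10.53 at [0.6652 0.0325 0.2635] turn [ 0.0041 -0.0013  0.0005] n 1
shift [ 0.2094 -0.2512  0.0035] n>= 6
shift [0.   0.   0.18] n>= 4
shift [0.    0.    0.076] n>= 2
```

Emit:
{"name": "step_arm", "arguments": {"series": [[0.0262,-0.0314,0,0,0,0],[0.0262,-0.0314,0,0,0,0],[0.0262,-0.0314,0,0,0,0],[0.0262,-0.0314,0,0,0,0],[0.0262,-0.0314,0,0,0,0],[0.0262,-0.0314,0,0,0,0],[0.0262,-0.0314,0,0,0,0],[0.0262,-0.0314,0,0,0,0],[0,0,0,0,0,0],[0,0,0,0,0,0]], "jaw": 1}}

```text
time: 11.78
ee_pos: [0.4395, 0.2683, 0.2601]
ee_rot: [[0.118, 0.993, -0.001], [0.993, -0.118, -0.001], [-0.002, -0.001, -1.0]]
ft_force: [1.0, -1.2, -1.0]
grip_width: 1.003
gripper_force: 0.0
```

Emit:
{"name": "step_arm", "arguments": {"series": [[0,0,0.045,0,0,0],[0,0,0.045,0,0,0],[0,0,0.045,0,0,0],[0,0,0.045,0,0,0],[0,0,0,0,0,0],[0,0,0,0,0,0]]}}

```text
time: 12.52
ee_pos: [0.4407, 0.2694, 0.082]
ee_rot: [[0.119, 0.993, 0.001], [0.993, -0.119, 0.001], [0.001, 0.001, -1.0]]
ft_force: [0.2, 0.5, -0.3]
grip_width: 0.998
gripper_force: 0.0
```

Run:
```python
from h import *
w=snap('wrist');t=snap('top');s=snap('scene')
cv2.imwrite('pics/z2.png',np.vstack([np.hstack([cv2.resize(c['color'][y:y+90,x:x+120],(400,300),interpolation=cv2.INTER_CUBIC) for c,x,y in((t,225,155),(s,300,165))]),np.hstack([cv2.resize(w['color'],(400,250)),cv2.resize(t['color'],(400,250))])]))
plan(-.118,(.4404,.27,.004));print(pix(w,(.4404,.27,.008)))
```

```text
t 12.68 at [0.4409 0.2699 0.0828] turn [ 0.0031 -0.0019 -0.0007] n 1
shift [ 0.0001 -0.0005  0.0788] n>= 2
[319.66839148 200.8791502 ]
```

View pics/z2.png

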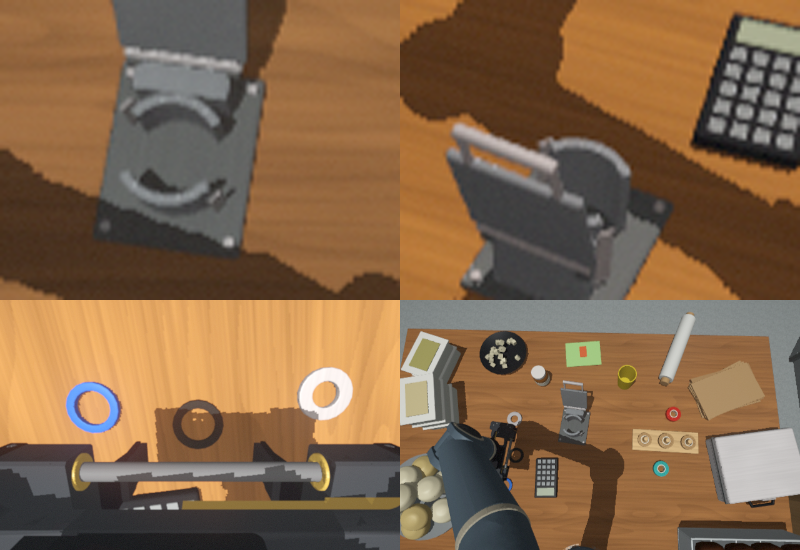

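The wrist tile shows the brake ring at full-frame pixel (317,197), close to the predicted (320,201). The rim arcs are visible in the top crop. I'll grip once along x', reopen, then turn 90° and grip again to centre the ring.

Emit:
{"name": "step_arm", "arguments": {"series": [[0,0,0.03,0,0,0],[0,0,0.03,0,0,0],[0,0,0.018,0,0,0],[0,0,0,0,0,0],[0,0,0,0,0,0]]}}

```text
time: 13.3
ee_pos: [0.4403, 0.2699, 0.004]
ee_rot: [[0.118, 0.993, 0.002], [0.993, -0.118, 0.001], [0.001, 0.002, -1.0]]
ft_force: [-0.0, -0.2, -0.8]
grip_width: 1.004
gripper_force: 0.0
```

Emit:
{"name": "step_arm", "arguments": {"series": [[0,0,0,0,0,0],[0,0,0,0,0,0],[0,0,0,0,0,0],[0,0,0,0,0,0]], "jaw": 0.6}}

```text
time: 13.8
ee_pos: [0.4397, 0.2692, 0.0031]
ee_rot: [[0.118, 0.993, 0.0], [0.993, -0.118, -0.0], [-0.0, 0.0, -1.0]]
ft_force: [-0.6, -1.0, 2.4]
grip_width: 0.671
gripper_force: 30.0
```

Run:
```python
from h import *
t=snap('top');g=cv2.cvtColor(t['color'],cv2.COLOR_BGR2GRAY)
s=arm.sense();print(s['ee_pos'],s['grip_width'],s['gripper_force'])
# rim pixels: cast onto rim plane; use annulus about guess, edges vs model-free circle fit
P=[];G=[]
for v in range(180,222):
  for u in range(255,300):
    p=onz(t,u,v,.072);r=np.hypot(p[0]-.554,p[1]-.045)
    if .028<r<.046 and g[v,u]>100:P.append(p[:2]);G.append(r)
P=np.array(P);print(len(P),g[205:220:3,262:290:4])
from scipy.optimize import least_squares
f=least_squares(lambda x:np.hypot(*(P-x[:2]).T)-.0365,[.554,.045],loss='soft_l1',f_scale=.003);print(f.x,np.std(f.fun))
```

```text
[0.43966407 0.26925043 0.00314514] 0.6747617879317839 30.000591427087784
319 [[ 99 101  88  98 100  98  99]
 [136  99  50  99 103  97 104]
 [105 135  60  49  84 111 133]
 [ 88 100 138 137 155 125  67]
 [ 49  49  63  71  70  66  77]]
[0.55601781 0.04630798] 0.003923160412412013
```

Emit:
{"name": "step_arm", "arguments": {"series": [[0,0,0,0,0,0],[0,0,0,0,0,0],[0,0,0,0,0,0]], "jaw": 0.9}}

```text
time: 14.22
ee_pos: [0.4395, 0.2692, 0.0028]
ee_rot: [[0.118, 0.993, -0.0], [0.993, -0.118, -0.0], [-0.0, -0.0, -1.0]]
ft_force: [-0.6, -0.0, 0.3]
grip_width: 0.875
gripper_force: 0.0
```

Emit:
{"name": "step_arm", "arguments": {"series": [[0,0,0,0,0,-0.1745],[0,0,0,0,0,-0.1745],[0,0,0,0,0,-0.1745],[0,0,0,0,0,-0.1745],[0,0,0,0,0,-0.1745],[0,0,0,0,0,-0.1745],[0,0,0,0,0,-0.1745],[0,0,0,0,0,-0.1745],[0,0,0,0,0,-0.1745],[0,0,0,0,0,0]]}}

```text
time: 15.48
ee_pos: [0.4394, 0.2691, 0.0026]
ee_rot: [[-0.993, 0.121, -0.001], [0.121, 0.993, 0.0], [0.001, 0.0, -1.0]]
ft_force: [-0.8, 0.0, 1.6]
grip_width: 0.9
gripper_force: 0.0
```

Emit:
{"name": "step_arm", "arguments": {"series": [[0,0,0,0,0,0],[0,0,0,0,0,0],[0,0,0,0,0,0],[0,0,0,0,0,0],[0,0,0,0,0,0]], "jaw": 0.6}}

```text
time: 16.1
ee_pos: [0.4396, 0.2693, 0.003]
ee_rot: [[-0.993, 0.118, 0.0], [0.118, 0.993, -0.0], [-0.0, 0.0, -1.0]]
ft_force: [-0.3, -0.4, 0.9]
grip_width: 0.666
gripper_force: 30.0
```

Run:
```python
from h import *
t=snap('top');g=cv2.cvtColor(t['color'],cv2.COLOR_BGR2GRAY)
s=arm.sense();print(s['ee_pos'],s['grip_width'],s['gripper_force'],np.round(s['q'],2))
from scipy.optimize import least_squares
x=np.array([.556,.046])
for th in(118,125,132):
  P=np.array([onz(t,u,v,.072)[:2] for v in range(178,224) for u in range(252,302) if g[v,u]>th])
  r=np.hypot(*(P-x).T);a=(P-x)@[.993,-.118];P=P[(r>.03)&(r<.044)&(abs(a)>.022)]
  f=least_squares(lambda y:np.hypot(*(P-y).T)-.0365,x,loss='soft_l1',f_scale=.002);print(len(P),f.x,np.std(f.fun))
plan(1.453,)
```

```text
[0.43959484 0.26931483 0.00302844] 0.664387892362507 30.00034380471334 [ 0.07  0.74 -0.95  2.05  0.85  0.81  0.06]
83 [0.55704072 0.04537007] 0.0028278466724143392
63 [0.55685699 0.04537534] 0.002827013299879622
33 [0.55603567 0.04537941] 0.001014638574905551
t 16.15 at [0.4396 0.2693 0.003 ] turn [ 0.      0.0002 -0.0007] n 1
```

Emit:
{"name": "step_arm", "arguments": {"series": [[0,0,-0.03,0,0,0],[0,0,-0.04,0,0,0],[0,0,-0.04,0,0,0],[0,0,-0.03,0,0,0]]}}

```text
time: 16.65
ee_pos: [0.4396, 0.2694, 0.1445]
ee_rot: [[-0.993, 0.118, 0.001], [0.118, 0.993, 0.0], [-0.001, 0.001, -1.0]]
ft_force: [0.5, -0.1, -0.2]
grip_width: 0.663
gripper_force: 30.0
```

Emit:
{"name": "step_arm", "arguments": {"series": [[-0.0142,-0.0209,0,0,0,0],[-0.0142,-0.0209,0,0,0,0],[-0.0142,-0.0209,0,0,0,0],[-0.0142,-0.0209,0,0,0,0],[-0.0142,-0.0209,0,0,0,0],[-0.0142,-0.0209,0,0,0,0],[-0.0142,-0.0209,0,0,0,0],[-0.0142,-0.0209,0,0,0,0],[-0.0142,-0.0209,0,0,0,0],[-0.0142,-0.0209,0,0,0,0]]}}

```text
time: 17.9
ee_pos: [0.556, 0.0441, 0.1428]
ee_rot: [[-0.993, 0.118, -0.0], [0.118, 0.993, -0.0], [0.0, -0.0, -1.0]]
ft_force: [0.6, 0.2, -0.2]
grip_width: 0.665
gripper_force: 30.0
```

Emit:
{"name": "step_arm", "arguments": {"series": [[0,0,0,0,0,0],[0,0,0,0,0,0],[0,0,0,0,0,0]]}}

```text
time: 18.27
ee_pos: [0.5553, 0.0462, 0.1431]
ee_rot: [[-0.993, 0.116, 0.0], [0.116, 0.993, 0.0], [-0.0, 0.0, -1.0]]
ft_force: [0.3, -0.3, -0.4]
grip_width: 0.659
gripper_force: 30.0
```

Run:
```python
from h import *
w=snap('wrist','w3.png');s=arm.sense();print(s['grip_width'],s['gripper_force'])
plan(1.453,(.5555,.0452,.08),(.5555,.0452,.0115));print(pix(w,(.5555,.0452,.072)),pix(w,(.5555,.0452,.008)))
```

```text
0.6658542082497101 29.99997834675014
t 18.32 at [0.5554 0.0461 0.1431] turn [0.0001 0.0002 0.0015] n 1
shift [-0.0002 -0.0009  0.0631] n>= 2
shift [0.     0.     0.0685] n>= 2
[321.54153571 205.46588167] [321.30353486 184.62881835]
```

View pics/w3.png

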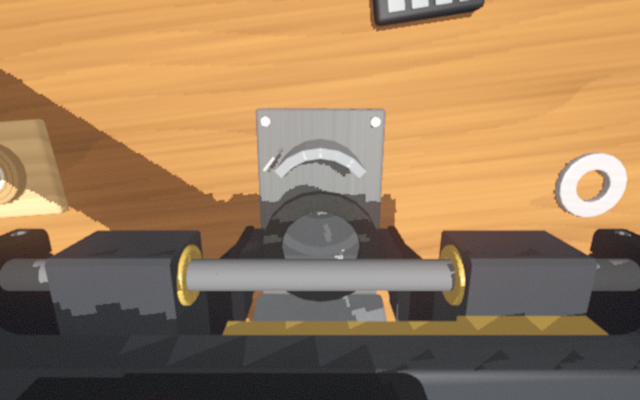

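The wrist view has the front rim arc centred at column 321 with its apex near row 150. The well's predicted column is also 321, so the sideways fit is right. Now I'll lower the ring.

Emit:
{"name": "step_arm", "arguments": {"series": [[0,-0.0009,0.03,0,0,0],[0,0,0.03,0,0,0],[0,0,0.005,0,0,0],[0,0,0.008,0,0,0],[0,0,0.008,0,0,0],[0,0,0.008,0,0,0]]}}

```text
time: 19.08
ee_pos: [0.5561, 0.0443, 0.0541]
ee_rot: [[-0.993, 0.118, 0.001], [0.118, 0.993, 0.0], [-0.001, 0.0, -1.0]]
ft_force: [-1.4, 0.0, 0.7]
grip_width: 0.664
gripper_force: 30.0
```

Run:
```python
from h import *
w=snap('wrist');s=arm.sense();print(s['grip_width'],np.round(s['ft_force'],1))
plan(1.453,(.5555,.0452,.0115))
u=np.array([.993,-.118])
for r in(.033,.040):print(pix(w,(*(np.array([.5555,.0452])-r*u),.072)))
g=cv2.cvtColor(w['color'],cv2.COLOR_BGR2GRAY);print(g[60:230:3,321])
```

```text
0.666922584307088 [ 0.4 -0.  -1.1]
t 19.12 at [0.5554 0.0439 0.053 ] turn [-0.0003 -0.0007 -0.0005] n 1
shift [0.0001 0.0013 0.0415] n>= 1
[326.37978213 191.18277251]
[326.45621986 175.66436323]
[175 176 174 172 180 189 192 187 187 185 184 184 187 184 181 184 181 159
 169 170 167 168 170 170 169 167 168 170 169 170 167 130 129 129 131 131
 131 130 213 212 212 218 227 123  60  84  86  86  86  85  79  91  90  90
 152 166  88]
```

Emit:
{"name": "step_arm", "arguments": {"series": [[0,0.001,0.014,0,0,0],[0,0,0.014,0,0,0],[0,0,0.0095,0,0,0],[0,0,0.0025,0,0,0],[0,0,0,0,0,0],[0,0,0,0,0,0]]}}

```text
time: 19.88
ee_pos: [0.5563, 0.0452, 0.0144]
ee_rot: [[-0.993, 0.118, 0.001], [0.118, 0.993, 0.0], [-0.001, 0.0, -1.0]]
ft_force: [0.1, 1.1, -0.4]
grip_width: 0.663
gripper_force: 30.0
```

Emit:
{"name": "step_arm", "arguments": {"series": [[0,0,0,0,0,0],[0,0,0,0,0,0],[0,0,0,0,0,0]], "jaw": 0.9}}

```text
time: 20.25
ee_pos: [0.556, 0.045, 0.0141]
ee_rot: [[-0.993, 0.118, 0.0], [0.118, 0.993, -0.0], [-0.0, -0.0, -1.0]]
ft_force: [0.7, -0.2, 0.2]
grip_width: 0.877
gripper_force: 0.0
```

Emit:
{"name": "step_arm", "arguments": {"series": [[0,0,-0.03,0,0,0],[0,0,-0.04,0,0,0],[0,0,-0.04,0,0,0],[0,0,-0.04,0,0,0],[0,0,0,0,0,0]]}}

```text
time: 20.88
ee_pos: [0.5577, 0.046, 0.167]
ee_rot: [[-0.993, 0.118, 0.006], [0.118, 0.993, 0.001], [-0.006, 0.001, -1.0]]
ft_force: [0.5, -0.2, 0.2]
grip_width: 0.899
gripper_force: 0.0
```

Run:
```python
from h import *
w=snap('wrist','w4.png')
u=np.array([.993,-.118]);c=np.array([.5555,.0452])
for r in(.03,-.02,.02,.033):print(r,pix(w,(*(c-r*u),.016)))
plan(-.04,(.508,-.3215,.25),(.508,-.3215,.10),(.508,-.3215,.016))
```

```text
0.03 [321.10418713 145.54473844]
-0.02 [321.08019564 197.57670473]
0.02 [321.09922557 156.3052147 ]
0.033 [321.10569224 142.28049863]
t 20.93 at [0.5564 0.0451 0.165 ] turn [0.0017 0.0021 1.4923] n 9
shift [-0.3683 -0.0337 -0.085 ] n>= 8
shift [0.   0.   0.15] n>= 3
shift [0.    0.    0.084] n>= 2
```

View pics/w4.png

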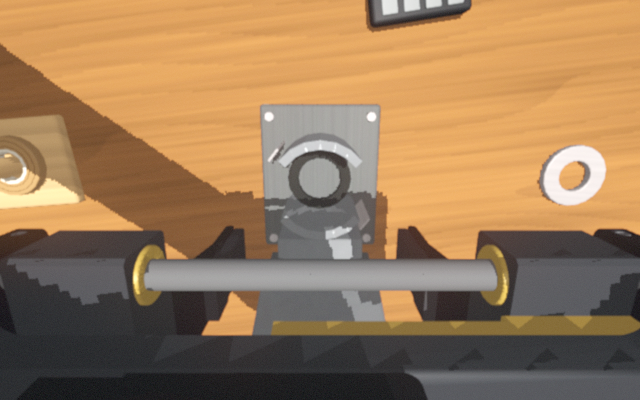

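The wrist view shows the brake ring flat in the well, its hole centred near (320,177) against a prediction of (321,177). Next is roll_20. After lifting it I'll set it down on clear counter and regrip it, so it is centred both ways.

Emit:
{"name": "step_arm", "arguments": {"series": [[0.0005,-0.041,-0.007,0,0,0],[0.0005,-0.041,-0.007,0,0,0],[0.0005,-0.041,-0.007,0,0,0],[0.0005,-0.041,-0.007,0,0,0],[0.0005,-0.041,-0.007,0,0,0],[0.0005,-0.041,-0.007,0,0,0],[0.0005,-0.041,0,0,0,0],[0.0005,-0.041,0,0,0,0],[0.0005,-0.041,0,0,0,0]], "jaw": 0.98}}

```text
time: 22.05
ee_pos: [0.5067, -0.3221, 0.2042]
ee_rot: [[-0.993, 0.118, -0.002], [0.118, 0.993, 0.001], [0.003, 0.001, -1.0]]
ft_force: [0.6, 0.5, 0.3]
grip_width: 0.977
gripper_force: 0.0
```

Emit:
{"name": "step_arm", "arguments": {"series": [[0,0,0,0,0,0.166],[0,0,0,0,0,0.166],[0,0,0,0,0,0.166],[0,0,0,0,0,0.166],[0,0,0,0,0,0.166],[0,0,0,0,0,0.166],[0,0,0,0,0,0.166],[0,0,0,0,0,0.166],[0,0,0,0,0,0.166],[0,0,0,0,0,0]]}}

```text
time: 23.3
ee_pos: [0.507, -0.3207, 0.2046]
ee_rot: [[0.039, 0.999, -0.002], [0.999, -0.039, 0.0], [0.0, -0.002, -1.0]]
ft_force: [-0.0, -0.4, 0.2]
grip_width: 0.983
gripper_force: 0.0
```

Emit:
{"name": "step_arm", "arguments": {"series": [[0,0,0.04,0,0,0],[0,0,0.04,0,0,0],[0,0,0,0,0,0],[0,0,0,0,0,0]]}}

```text
time: 23.8
ee_pos: [0.5087, -0.3209, 0.1269]
ee_rot: [[0.04, 0.999, 0.001], [0.999, -0.04, -0.0], [-0.0, 0.001, -1.0]]
ft_force: [1.1, -0.1, 0.0]
grip_width: 0.979
gripper_force: 0.0
```

Run:
```python
from h import *
w=snap('wrist','w5.png')
for p in((.5076,-.3210,.048),(.511,-.236,.048),(.507,-.3205,.032)):print(np.round(pix(w,p)))
plan(-.04,(.507,-.3205,.10),(.507,-.3205,.0165))
```

```text
[319. 200.]
[319.  79.]
[318. 194.]
t 23.85 at [ 0.5091 -0.321   0.1275] turn [ 0.0025  0.0008 -0.0005] n 1
shift [ 0.0004 -0.0021  0.0275] n>= 1
shift [0.     0.     0.0835] n>= 2
```

View pics/w5.png

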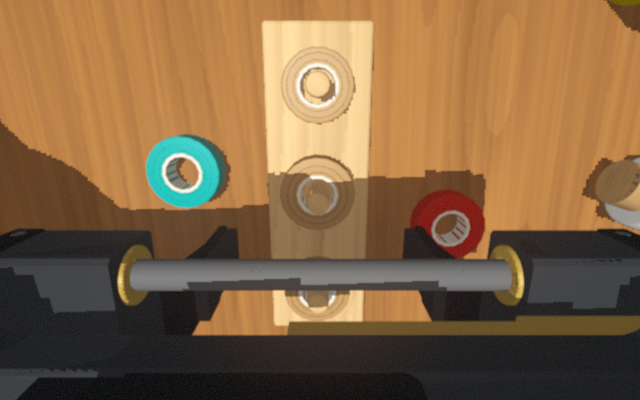

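The wrist view has roll_20's centre at (317,192) and the predicted point at (318,194). The turquoise and red look-alikes are clear of the fingers at a narrower opening.

Emit:
{"name": "step_arm", "arguments": {"series": [[0,0,0,0,0,0],[0,0,0.03,0,0,0],[0,0,0.04,0,0,0],[0,0,0.03,0,0,0],[0,0,0,0,0,0],[0,0,0,0,0,0]], "jaw": 0.85}}

```text
time: 24.6
ee_pos: [0.5092, -0.3212, 0.0277]
ee_rot: [[0.041, 0.999, 0.003], [0.999, -0.041, -0.001], [-0.001, 0.003, -1.0]]
ft_force: [-0.2, -0.4, -0.5]
grip_width: 0.852
gripper_force: 0.0
```

Run:
```python
from h import *
plan(-.04,(.507,-.3205,.0165))
```

```text
t 24.6 at [ 0.5092 -0.3212  0.0277] turn [ 0.0027  0.0011 -0.0013] n 1
shift [ 0.0006 -0.0022  0.0112] n>= 1
```

Emit:
{"name": "step_arm", "arguments": {"series": [[0.0005,-0.002,0.01,0,0,0],[0,0,0,0,0,0],[0,0,0,0,0,0]]}}

```text
time: 24.98
ee_pos: [0.5061, -0.3204, 0.0163]
ee_rot: [[0.042, 0.999, 0.001], [0.999, -0.042, -0.0], [-0.0, 0.001, -1.0]]
ft_force: [0.3, 0.5, 0.2]
grip_width: 0.846
gripper_force: 0.0
```

Emit:
{"name": "step_arm", "arguments": {"series": [[0,0,0,0,0,0],[0,0,0,0,0,0],[0,0,0,0,0,0],[0,0,0,0,0,0]], "jaw": 0.6}}

```text
time: 25.48
ee_pos: [0.5061, -0.3203, 0.0161]
ee_rot: [[0.041, 0.999, 0.0], [0.999, -0.041, -0.0], [-0.0, 0.0, -1.0]]
ft_force: [0.2, 0.9, 1.5]
grip_width: 0.676
gripper_force: 30.0
```

Emit:
{"name": "step_arm", "arguments": {"series": [[0,0,-0.02,0,0,0],[0,0,-0.03,0,0,0],[0,0,-0.03,0,0,0],[0,0,0,0,0,0]]}}

```text
time: 25.98
ee_pos: [0.5079, -0.3208, 0.0995]
ee_rot: [[0.041, 0.999, 0.005], [0.999, -0.041, -0.003], [-0.003, 0.005, -1.0]]
ft_force: [-0.8, -0.1, -0.5]
grip_width: 0.673
gripper_force: 30.0
```

Run:
```python
from h import *
plan(-.04,(.50,-.105,.08),(.50,-.105,.007))
```

```text
t 25.98 at [ 0.5079 -0.3208  0.0995] turn [ 0.0054  0.0029 -0.0014] n 1
shift [ 0.2153 -0.0165  0.0195] n>= 5
shift [0.    0.    0.073] n>= 2
```

Emit:
{"name": "step_arm", "arguments": {"series": [[0.031,-0.0024,0,0,0,0],[0.031,-0.0024,0,0,0,0],[0.031,-0.0024,0,0,0,0],[0.031,-0.0024,0,0,0,0],[0.031,-0.0024,0,0,0,0],[0.031,-0.0024,0,0,0,0],[0.03,-0.0024,0,0,0,0],[0,0,0.03,0,0,0],[0,0,0.03,0,0,0],[0,0,0.02,0,0,0]]}}

```text
time: 27.22
ee_pos: [0.4971, -0.1037, 0.0144]
ee_rot: [[0.041, 0.999, -0.002], [0.999, -0.041, 0.0], [0.0, -0.002, -1.0]]
ft_force: [0.8, -0.2, -0.9]
grip_width: 0.666
gripper_force: 30.0
```

Emit:
{"name": "step_arm", "arguments": {"series": [[0,0,0,0,0,0],[0,0,0.007,0,0,0],[0,0,0,0,0,0],[0,0,0,0,0,0]]}}

```text
time: 27.72
ee_pos: [0.4985, -0.1039, 0.0095]
ee_rot: [[0.042, 0.999, 0.001], [0.999, -0.042, -0.0], [-0.0, 0.001, -1.0]]
ft_force: [-1.2, 0.1, -1.0]
grip_width: 0.672
gripper_force: 30.0
```

Run:
```python
from h import *
s=arm.sense();print(s['ft_force'],s['grip_width']);plan(1.453,(.5,-.105,.005))
```

```text
[-1.21566053  0.08468414 -0.98503031] 0.671532453453027
t 27.73 at [ 0.4985 -0.1039  0.0095] turn [ 7.0000e-04  1.1000e-03 -1.4947e+00] n 9
shift [-0.0016 -0.0009  0.0045] n>= 1
```

Emit:
{"name": "step_arm", "arguments": {"series": [[0,0,0.004,0,0,0],[0,0,0,0,0,0]]}}

```text
time: 27.98
ee_pos: [0.4979, -0.1038, 0.0048]
ee_rot: [[0.042, 0.999, -0.0], [0.999, -0.042, -0.0], [-0.0, -0.0, -1.0]]
ft_force: [-0.3, 0.6, -0.8]
grip_width: 0.673
gripper_force: 30.0
```

Emit:
{"name": "step_arm", "arguments": {"series": [[0,0,0,0,0,0],[0,0,0,0,0,0],[0,0,0,0,0,0]], "jaw": 0.9}}

```text
time: 28.35
ee_pos: [0.4982, -0.1038, 0.005]
ee_rot: [[0.041, 0.999, 0.0], [0.999, -0.041, -0.0], [-0.0, 0.0, -1.0]]
ft_force: [-0.1, -0.1, 0.1]
grip_width: 0.873
gripper_force: 0.0
```

Emit:
{"name": "step_arm", "arguments": {"series": [[0,0,0,0,0,-0.166],[0,0,0,0,0,-0.166],[0,0,0,0,0,-0.166],[0,0,0,0,0,-0.166],[0,0,0,0,0,-0.166],[0,0,0,0,0,-0.166],[0,0,0,0,0,-0.166],[0,0,0,0,0,-0.166],[0,0,0,0,0,-0.167],[0,0,0,0,0,0]]}}

```text
time: 29.6
ee_pos: [0.498, -0.1038, 0.0048]
ee_rot: [[-0.993, 0.119, -0.0], [0.119, 0.993, 0.001], [0.0, 0.001, -1.0]]
ft_force: [-0.9, 0.1, -0.7]
grip_width: 0.897
gripper_force: 0.0
```

Emit:
{"name": "step_arm", "arguments": {"series": [[0,0,0,0,0,0],[0,0,0,0,0,0],[0,0,0,0,0,0],[0,0,0,0,0,0]], "jaw": 0.6}}

```text
time: 30.1
ee_pos: [0.4982, -0.1038, 0.0051]
ee_rot: [[-0.993, 0.117, 0.0], [0.117, 0.993, -0.0], [-0.0, -0.0, -1.0]]
ft_force: [-0.6, 0.0, 0.4]
grip_width: 0.684
gripper_force: 30.0
```

Run:
```python
from h import *
plan(1.453,(.4985,-.1035,.145),(.556,.0455,.145),(.556,.0455,.08),(.556,.0455,.03))
```

```text
t 30.1 at [ 0.4982 -0.1038  0.0051] turn [-0.0003  0.0002  0.0002] n 1
shift [-0.0003  0.0003 -0.1399] n>= 3
shift [-0.0396  0.1547  0.    ] n>= 4
shift [0.    0.    0.065] n>= 2
shift [0.   0.   0.05] n>= 1
```

Emit:
{"name": "step_arm", "arguments": {"series": [[0,0,-0.04,0,0,0],[0,0,-0.045,0,0,0],[0,0,-0.04,0,0,0],[-0.0066,0.0258,0,0,0,0],[-0.0066,0.0258,0,0,0,0],[-0.0066,0.0258,0,0,0,0],[-0.0066,0.0258,0,0,0,0],[-0.0066,0.0258,0,0,0,0],[-0.0066,0.0258,0,0,0,0]]}}

```text
time: 31.22
ee_pos: [0.5556, 0.046, 0.1298]
ee_rot: [[-0.993, 0.117, -0.0], [0.117, 0.993, -0.0], [0.0, -0.0, -1.0]]
ft_force: [0.7, -0.6, -0.9]
grip_width: 0.682
gripper_force: 30.0
```

Emit:
{"name": "step_arm", "arguments": {"series": [[0,0,0,0,0,0],[0,0,0,0,0,0],[0,0,0.02,0,0,0],[0,0,0.02,0,0,0],[0,0,0,0,0,0],[0,0,0,0,0,0]]}}

```text
time: 31.98
ee_pos: [0.5555, 0.0454, 0.0898]
ee_rot: [[-0.993, 0.117, -0.0], [0.117, 0.993, 0.0], [0.0, 0.0, -1.0]]
ft_force: [0.8, 0.2, -0.0]
grip_width: 0.683
gripper_force: 30.0
```

Run:
```python
from h import *
s=arm.sense();print(s['grip_width'],s['ft_force']);plan(1.453,(.556,.0455,.023))
```

```text
0.6826213558758906 [ 0.84196368  0.22031351 -0.02036229]
t 31.98 at [0.5555 0.0454 0.0898] turn [ 0.0003 -0.0002  0.0006] n 1
shift [-0.0005  0.0001  0.0668] n>= 2
```

Emit:
{"name": "step_arm", "arguments": {"series": [[0,0,0.008,0,0,0],[0,0,0.008,0,0,0],[0,0,0.01,0,0,0],[0,0,0.012,0,0,0],[0,0,0.012,0,0,0],[0,0,0.01,0,0,0],[0,0,0.006,0,0,0],[0,0,0,0,0,0],[0,0,0,0,0,0]]}}

```text
time: 33.1
ee_pos: [0.5558, 0.0455, 0.0243]
ee_rot: [[-0.993, 0.117, 0.001], [0.117, 0.993, 0.0], [-0.001, 0.0, -1.0]]
ft_force: [-0.1, -0.1, -1.0]
grip_width: 0.683
gripper_force: 30.0
```

Run:
```python
from h import *
s=arm.sense();print(s['ee_pos'],s['grip_width'],s['ft_force'])
```

```text
[0.55581442 0.04550782 0.02428047] 0.6831185166365673 [-0.07689962 -0.13341581 -0.98389805]
```

Emit:
{"name": "step_arm", "arguments": {"series": [[0,0,0.002,0,0,0],[0,0,0,0,0,0]]}}

```text
time: 33.35
ee_pos: [0.5556, 0.0453, 0.022]
ee_rot: [[-0.993, 0.117, 0.0], [0.117, 0.993, -0.0], [-0.0, -0.0, -1.0]]
ft_force: [-0.8, 0.4, -1.2]
grip_width: 0.683
gripper_force: 30.0
```

Emit:
{"name": "step_arm", "arguments": {"series": [[0,0,0,0,0,0],[0,0,0,0,0,0],[0,0,0,0,0,0]], "jaw": 0.9}}

```text
time: 33.72
ee_pos: [0.5556, 0.0454, 0.022]
ee_rot: [[-0.993, 0.117, 0.0], [0.117, 0.993, -0.0], [-0.0, 0.0, -1.0]]
ft_force: [-0.7, -0.7, -0.1]
grip_width: 0.878
gripper_force: 0.0
```

Emit:
{"name": "step_arm", "arguments": {"series": [[0,0,-0.03,0,0,0],[0,0,-0.04,0,0,0],[0,0,-0.04,0,0,0],[0,0,-0.04,0,0,0],[0,0,0,0,0,0],[0,0,0,0,0,0]], "jaw": 0.95}}

```text
time: 34.48
ee_pos: [0.555, 0.0449, 0.1713]
ee_rot: [[-0.993, 0.117, -0.001], [0.117, 0.993, -0.001], [0.001, -0.001, -1.0]]
ft_force: [1.0, -0.7, -0.3]
grip_width: 0.949
gripper_force: 0.0
```

Run:
```python
from h import *
w=snap('wrist');cv2.imwrite('pics/w6.png',w['color'][90:240,240:400])
m=cv2.inRange(w['color'][90:240,240:400],(150,150,150),(255,255,255))
u=np.array([.993,-.118]);c=np.array([.556,.0455])
for r in(.03,-.03,.0135,-.0135):print(r,pix(w,(*(c-r*u),.036))-[240,90])
print(pix(w,(*c,.036))-[240,90])
plan(-.04,(.5025,-.407,.2))
```

```text
0.03 [83.4804229  62.21287354]
-0.03 [ 83.26861694 126.69064155]
0.0135 [83.41998755 80.61054544]
-0.0135 [ 83.32472475 109.61035517]
[83.37180709 95.27759483]
t 34.52 at [0.5548 0.0448 0.1708] turn [-2.1000e-03 -7.0000e-04  1.4935e+00] n 9
shift [-0.4536 -0.0342 -0.0292] n>= 10
```

View pics/w6.png

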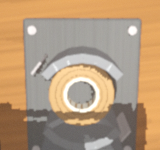

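The crop shows roll_20 seated in the well, hole centred near (81,95) against a predicted (83,95). On to roll_15.

Emit:
{"name": "step_arm", "arguments": {"series": [[0,-0.045,-0.005,0,0,0],[0,-0.045,-0.005,0,0,0],[0,-0.0455,-0.005,0,0,0],[0,-0.0455,-0.005,0,0,0],[0,-0.0455,-0.005,0,0,0],[0,-0.0455,-0.005,0,0,0],[0,-0.0455,0,0,0,0],[0,-0.0455,0,0,0,0],[0,-0.0455,0,0,0,0],[0,-0.0455,0,0,0,0]]}}

```text
time: 35.78
ee_pos: [0.5014, -0.4068, 0.2001]
ee_rot: [[-0.993, 0.117, -0.002], [0.117, 0.993, 0.001], [0.002, 0.001, -1.0]]
ft_force: [0.3, -0.3, -0.1]
grip_width: 0.949
gripper_force: 0.0
```

Emit:
{"name": "step_arm", "arguments": {"series": [[0,0,0,0,0,0.166],[0,0,0,0,0,0.166],[0,0,0,0,0,0.166],[0,0,0,0,0,0.166],[0,0,0,0,0,0.166],[0,0,0,0,0,0.166],[0,0,0,0,0,0.166],[0,0,0,0,0,0.166],[0,0,0,0,0,0.166],[0,0,0,0,0,0]], "jaw": 0.85}}

```text
time: 37.02
ee_pos: [0.5018, -0.4052, 0.2006]
ee_rot: [[0.038, 0.999, -0.002], [0.999, -0.038, 0.001], [0.001, -0.002, -1.0]]
ft_force: [0.1, -0.6, -0.4]
grip_width: 0.853
gripper_force: 0.0
```

Emit:
{"name": "step_arm", "arguments": {"series": [[0,0,0.04,0,0,0],[0,0,0.04,0,0,0],[0,0,0.03,0,0,0],[0,0,0,0,0,0],[0,0,0,0,0,0],[0,0,0,0,0,0]]}}

```text
time: 37.78
ee_pos: [0.5034, -0.4059, 0.0936]
ee_rot: [[0.04, 0.999, 0.002], [0.999, -0.04, -0.002], [-0.001, 0.002, -1.0]]
ft_force: [0.3, -0.1, -0.4]
grip_width: 0.849
gripper_force: 0.0
```

Run:
```python
from h import *
plan(-.04,(.5025,-.407,.0165))
w=snap('wrist');h=cv2.cvtColor(w['color'],cv2.COLOR_BGR2HSV)
m=cv2.inRange(h,(0,0,150),(180,70,255));n,l,s,c=cv2.connectedComponentsWithStats(m)
for i in range(1,n):
    if s[i,4]>80 and 200<c[i,0]<440:print(s[i],c[i],onz(w,*c[i],.027))
print(pix(w,(.5025,-.407,.027)))
```

```text
t 37.77 at [ 0.5034 -0.4059  0.0936] turn [0.0024 0.0014 0.0001] n 1
shift [-0.0011 -0.0009  0.0771] n>= 2
[301 190  39  17 112] [320.95535714 195.21428571] [ 0.50411493 -0.39927536  0.027     ]
[319.10603519 205.81116171]
```

Emit:
{"name": "step_arm", "arguments": {"series": [[0,0,0.03,0,0,0],[0,0,0.03,0,0,0],[0,-0.001,0.0145,0,0,0],[0,0,0,0,0,0],[0,0,0,0,0,0]]}}

```text
time: 38.45
ee_pos: [0.5024, -0.4059, 0.0189]
ee_rot: [[0.04, 0.999, 0.002], [0.999, -0.04, -0.001], [-0.001, 0.002, -1.0]]
ft_force: [-0.5, 0.2, 1.0]
grip_width: 0.849
gripper_force: 0.0
```

Emit:
{"name": "step_arm", "arguments": {"series": [[0,0,0,0,0,0],[0,0,0,0,0,0],[0,0,0,0,0,0],[0,0,0,0,0,0]], "jaw": 0.58}}

```text
time: 38.95
ee_pos: [0.5017, -0.4057, 0.0181]
ee_rot: [[0.04, 0.999, 0.001], [0.999, -0.04, -0.001], [-0.001, 0.001, -1.0]]
ft_force: [-1.2, 0.0, 4.5]
grip_width: 0.66
gripper_force: 30.0
```

Emit:
{"name": "step_arm", "arguments": {"series": [[0,0,-0.02,0,0,0],[0,0,-0.03,0,0,0],[0,0,-0.04,0,0,0],[0,0,0,0,0,0]]}}

```text
time: 39.45
ee_pos: [0.5039, -0.4062, 0.112]
ee_rot: [[0.04, 0.999, 0.006], [0.999, -0.04, -0.004], [-0.004, 0.006, -1.0]]
ft_force: [0.3, 0.3, -0.8]
grip_width: 0.656
gripper_force: 30.0
```

Run:
```python
from h import *
plan(-.04,(.50,-.105,.1),(.50,-.105,.007))
```

```text
t 39.45 at [ 0.5039 -0.4062  0.112 ] turn [ 0.0064  0.0038 -0.0005] n 1
shift [ 0.3008 -0.0159  0.012 ] n>= 7
shift [0.    0.    0.093] n>= 2
```

Emit:
{"name": "step_arm", "arguments": {"series": [[0.0334,-0.0015,0,0,0,0],[0.0334,-0.0015,0,0,0,0],[0.0334,-0.0015,0,0,0,0],[0.0334,-0.0015,0,0,0,0],[0.0334,-0.0015,0,0,0,0],[0.0334,-0.0015,0,0,0,0],[0.0334,-0.0015,0,0,0,0],[0.0334,-0.0015,0,0,0,0],[0.0334,-0.0015,0,0,0,0]]}}

```text
time: 40.58
ee_pos: [0.4994, -0.1035, 0.1072]
ee_rot: [[0.04, 0.999, -0.001], [0.999, -0.04, -0.0], [-0.0, -0.001, -1.0]]
ft_force: [-0.2, -0.2, -0.4]
grip_width: 0.658
gripper_force: 30.0
```

Emit:
{"name": "step_arm", "arguments": {"series": [[0,0,0.03,0,0,0],[0,0,0.03,0,0,0],[0,0,0.025,0,0,0],[0,0,0.01,0,0,0],[0,0,0,0,0,0],[0,0,0,0,0,0]]}}

```text
time: 41.32
ee_pos: [0.5007, -0.1046, 0.0133]
ee_rot: [[0.041, 0.999, 0.002], [0.999, -0.041, -0.0], [-0.0, 0.002, -1.0]]
ft_force: [-0.3, -0.2, -0.7]
grip_width: 0.654
gripper_force: 30.0
```

Run:
```python
from h import *
s=arm.sense();print(s['ft_force'],s['grip_width']);plan(1.453,(.5,-.105,.0075))
```

```text
[-0.31832047 -0.18183968 -0.72823718] 0.6540905164153433
t 41.33 at [ 0.5007 -0.1046  0.0133] turn [ 1.1000e-03  1.3000e-03 -1.4935e+00] n 9
shift [ 0.0007 -0.0005  0.0058] n>= 1
```

Emit:
{"name": "step_arm", "arguments": {"series": [[0,0,0.005,0,0,0],[0,0,0,0,0,0]]}}

```text
time: 41.58
ee_pos: [0.5, -0.1048, 0.0075]
ee_rot: [[0.041, 0.999, 0.0], [0.999, -0.041, -0.0], [-0.0, 0.0, -1.0]]
ft_force: [0.2, -0.4, -0.3]
grip_width: 0.66
gripper_force: 30.0
```

Emit:
{"name": "step_arm", "arguments": {"series": [[0,0,0,0,0,0],[0,0,0,0,0,0],[0,0,0.002,0,0,0]], "jaw": 0.9}}

```text
time: 41.95
ee_pos: [0.5003, -0.1046, 0.0056]
ee_rot: [[0.041, 0.999, 0.001], [0.999, -0.041, -0.0], [-0.0, 0.001, -1.0]]
ft_force: [-0.6, 1.1, -0.2]
grip_width: 0.873
gripper_force: 0.0
```

Emit:
{"name": "step_arm", "arguments": {"series": [[0,0,0,0,0,-0.166],[0,0,0,0,0,-0.166],[0,0,0,0,0,-0.166],[0,0,0,0,0,-0.166],[0,0,0,0,0,-0.166],[0,0,0,0,0,-0.166],[0,0,0,0,0,-0.166],[0,0,0,0,0,-0.166],[0,0,0,0,0,-0.166],[0,0,0,0,0,0]]}}

```text
time: 43.2
ee_pos: [0.5, -0.1046, 0.0051]
ee_rot: [[-0.993, 0.119, -0.0], [0.119, 0.993, 0.001], [0.0, 0.001, -1.0]]
ft_force: [-0.4, 0.2, -0.2]
grip_width: 0.901
gripper_force: 0.0
```

Emit:
{"name": "step_arm", "arguments": {"series": [[0,0,0,0,0,0],[0,0,0,0,0,0],[0,0,0,0,0,0],[0,0,0,0,0,0]], "jaw": 0.58}}

```text
time: 43.7
ee_pos: [0.5001, -0.1047, 0.0055]
ee_rot: [[-0.993, 0.117, 0.0], [0.117, 0.993, -0.0], [-0.0, -0.0, -1.0]]
ft_force: [-0.3, -1.6, 1.0]
grip_width: 0.648
gripper_force: 30.0
```

Run:
```python
from h import *
plan(1.453,(.556,.0455,.13))
```

```text
t 43.7 at [ 0.5001 -0.1047  0.0055] turn [-0.0004  0.0002  0.0002] n 1
shift [-0.0379  0.1557 -0.1245] n>= 4
```

Emit:
{"name": "step_arm", "arguments": {"series": [[0,0,-0.04,0,0,0],[0,0,-0.045,0,0,0],[0,0,-0.04,0,0,0],[-0.0063,0.0259,0,0,0,0],[-0.0063,0.0259,0,0,0,0],[-0.0063,0.026,0,0,0,0],[-0.0063,0.026,0,0,0,0],[-0.0063,0.026,0,0,0,0],[-0.0063,0.026,0,0,0,0]]}}

```text
time: 44.82
ee_pos: [0.5559, 0.0465, 0.1303]
ee_rot: [[-0.993, 0.117, -0.0], [0.117, 0.993, -0.0], [0.0, -0.0, -1.0]]
ft_force: [0.4, 0.3, -0.5]
grip_width: 0.643
gripper_force: 30.0
```

Emit:
{"name": "step_arm", "arguments": {"series": [[0,0,0,0,0,0],[0,0,0,0,0,0],[0,0,0.02,0,0,0],[0,0,0.02,0,0,0],[0,0,0,0,0,0],[0,0,0,0,0,0]]}}

```text
time: 45.58
ee_pos: [0.5558, 0.0458, 0.0903]
ee_rot: [[-0.993, 0.117, -0.0], [0.117, 0.993, 0.0], [0.0, 0.0, -1.0]]
ft_force: [0.1, 1.2, 0.4]
grip_width: 0.646
gripper_force: 30.0
```

Run:
```python
from h import *
s=arm.sense();print(s['grip_width'],s['ft_force']);plan(1.453,(.556,.0455,.043))
```

```text
0.6455121105393662 [0.12678901 1.22848869 0.37738165]
t 45.58 at [0.5558 0.0458 0.0903] turn [ 0.0003 -0.0003  0.0005] n 1
shift [-0.0002 -0.0003  0.0473] n>= 1
```

Emit:
{"name": "step_arm", "arguments": {"series": [[0,0,0.008,0,0,0],[0,0,0.008,0,0,0],[0,0,0.01,0,0,0],[0,0,0.01,0,0,0],[0,0,0.008,0,0,0],[0,0,0.0035,0,0,0],[0,0,0,0,0,0],[0,0,0,0,0,0]]}}

```text
time: 46.58
ee_pos: [0.5561, 0.0458, 0.0433]
ee_rot: [[-0.993, 0.117, 0.001], [0.117, 0.993, 0.0], [-0.001, 0.0, -1.0]]
ft_force: [0.1, -0.2, -0.6]
grip_width: 0.648
gripper_force: 30.0
```

Emit:
{"name": "step_arm", "arguments": {"series": [[0,0,0,0,0,0],[0,0,0,0,0,0],[0,0,0,0,0,0]], "jaw": 0.9}}

```text
time: 46.95
ee_pos: [0.5559, 0.0457, 0.0431]
ee_rot: [[-0.993, 0.117, 0.0], [0.117, 0.993, -0.0], [-0.0, -0.0, -1.0]]
ft_force: [-0.3, -0.2, 0.3]
grip_width: 0.869
gripper_force: 0.0
```

Emit:
{"name": "step_arm", "arguments": {"series": [[0,0,-0.03,0,0,0],[0,0,-0.04,0,0,0],[0,0,-0.03,0,0,0],[0,0,-0.03,0,0,0],[0,0,0,0,0,0],[0,0,0,0,0,0]]}}

```text
time: 47.7
ee_pos: [0.5554, 0.0453, 0.1722]
ee_rot: [[-0.993, 0.117, -0.001], [0.117, 0.993, -0.001], [0.001, -0.001, -1.0]]
ft_force: [-0.4, 0.3, -0.3]
grip_width: 0.902
gripper_force: 0.0
```

Run:
```python
from h import *
w=snap('wrist','w7.png')
h=cv2.cvtColor(w['color'],cv2.COLOR_BGR2HSV)
c=np.array([.556,.0455]);print(pix(w,(*c,.051)))
m=cv2.inRange(h,(5,40,60),(30,255,255));p=pix(w,(*c,.051)).astype(int)
q=m[p[1]-60:p[1]+60,p[0]-60:p[0]+60];cs,_=cv2.findContours(q,cv2.RETR_EXTERNAL,cv2.CHAIN_APPROX_NONE)
for k in cs:
  if cv2.contourArea(k)>300:(a,r)=cv2.minEnclosingCircle(k);print(a[0]+p[0]-60,a[1]+p[1]-60,r)
print('58mm r px',(pix(w,(*c,.051))-pix(w,(c[0]+.003,c[1]+.029,.051))))
plan(-.04,(.511,-.237,.2))
```

```text
[322.98437514 188.83460574]
323.050968170166 184.95738220214844 36.73879623413086
372.0 187.5 60.17692184448242
270.5 187.5 60.10417556762695
58mm r px [-33.72572912   0.4582582 ]
t 47.75 at [0.5552 0.0452 0.1718] turn [-2.0000e-03 -7.0000e-04  1.4934e+00] n 9
shift [-0.2838 -0.0329 -0.0282] n>= 6
```

Emit:
{"name": "step_arm", "arguments": {"series": [[0.0016,-0.0408,-0.005,0,0,0],[0.0016,-0.0408,-0.005,0,0,0],[0.0016,-0.0408,-0.005,0,0,0],[0.0016,-0.0408,-0.005,0,0,0],[0.0016,-0.0408,-0.005,0,0,0],[0.0016,-0.0408,0,0,0,0],[0.0016,-0.0408,0,0,0,0]]}}

```text
time: 48.62
ee_pos: [0.5104, -0.238, 0.1968]
ee_rot: [[-0.993, 0.117, -0.002], [0.117, 0.993, 0.001], [0.002, 0.0, -1.0]]
ft_force: [0.1, -0.4, -0.5]
grip_width: 0.903
gripper_force: 0.0
```

Emit:
{"name": "step_arm", "arguments": {"series": [[0,0,0,0,0,0.166],[0,0,0,0,0,0.166],[0,0,0,0,0,0.166],[0,0,0,0,0,0.166],[0,0,0,0,0,0.166],[0,0,0,0,0,0.166],[0,0,0,0,0,0.166],[0,0,0,0,0,0.166],[0,0,0,0,0,0.166],[0,0,0,0,0,0]], "jaw": 0.85}}

```text
time: 49.88
ee_pos: [0.5107, -0.2365, 0.197]
ee_rot: [[0.038, 0.999, -0.002], [0.999, -0.038, 0.0], [-0.0, -0.002, -1.0]]
ft_force: [1.3, 0.2, -0.6]
grip_width: 0.855
gripper_force: 0.0
```

Emit:
{"name": "step_arm", "arguments": {"series": [[0,0,0.04,0,0,0],[0,0,0.04,0,0,0],[0,0,0.03,0,0,0],[0,0,0,0,0,0],[0,0,0,0,0,0],[0,0,0,0,0,0]]}}

```text
time: 50.62
ee_pos: [0.5123, -0.2368, 0.0894]
ee_rot: [[0.04, 0.999, 0.002], [0.999, -0.04, -0.001], [-0.001, 0.002, -1.0]]
ft_force: [0.5, 0.3, -0.3]
grip_width: 0.846
gripper_force: 0.0
```

Run:
```python
from h import *
plan(-.04,(.511,-.237,.015))
```

```text
t 50.62 at [ 0.5123 -0.2368  0.0894] turn [ 0.0024  0.0009 -0.    ] n 1
shift [-0.0002 -0.0013  0.0744] n>= 2
```

Emit:
{"name": "step_arm", "arguments": {"series": [[0,0,0.03,0,0,0],[0,0,0.03,0,0,0],[0,-0.001,0.0115,0,0,0],[0,0,0,0,0,0],[0,0,0,0,0,0]]}}

```text
time: 51.25
ee_pos: [0.5113, -0.2368, 0.0178]
ee_rot: [[0.04, 0.999, 0.002], [0.999, -0.04, -0.001], [-0.001, 0.002, -1.0]]
ft_force: [0.1, -0.4, -0.5]
grip_width: 0.849
gripper_force: 0.0
```

Emit:
{"name": "step_arm", "arguments": {"series": [[0,0,0,0,0,0],[0,0,0,0,0,0],[0,0,0,0,0,0],[0,0,0,0,0,0]], "jaw": 0.56}}

```text
time: 51.75
ee_pos: [0.5105, -0.2367, 0.0169]
ee_rot: [[0.041, 0.999, 0.0], [0.999, -0.041, -0.001], [-0.001, 0.0, -1.0]]
ft_force: [-0.3, 0.1, 3.9]
grip_width: 0.627
gripper_force: 30.0
```

Emit:
{"name": "step_arm", "arguments": {"series": [[0,0,-0.02,0,0,0],[0,0,-0.03,0,0,0],[0,0,-0.03,0,0,0],[0,0,0,0,0,0]]}}

```text
time: 52.25
ee_pos: [0.5122, -0.2368, 0.0996]
ee_rot: [[0.04, 0.999, 0.005], [0.999, -0.04, -0.002], [-0.002, 0.005, -1.0]]
ft_force: [-1.0, 0.1, -1.2]
grip_width: 0.63
gripper_force: 30.0
```

Run:
```python
from h import *
plan(-.04,(.50,-.105,.1),(.50,-.105,.007))
```

```text
t 52.25 at [ 0.5122 -0.2368  0.0996] turn [ 0.0053  0.002  -0.0005] n 1
shift [ 0.1312 -0.0175 -0.0004] n>= 3
shift [0.    0.    0.093] n>= 2
```

Emit:
{"name": "step_arm", "arguments": {"series": [[0.0262,-0.003,0,0,0,0],[0.0262,-0.003,0,0,0,0],[0.0262,-0.003,0,0,0,0],[0.0262,-0.003,0,0,0,0],[0.0262,-0.003,0,0,0,0],[0,0,0,0,0,0],[0,0,0.03,0,0,0],[0,0,0.03,0,0,0],[0,0,0.023,0,0,0]]}}

```text
time: 53.38
ee_pos: [0.5, -0.1067, 0.0119]
ee_rot: [[0.042, 0.999, -0.002], [0.999, -0.042, -0.001], [-0.001, -0.002, -1.0]]
ft_force: [-0.1, 0.3, -0.2]
grip_width: 0.63
gripper_force: 30.0
```

Emit:
{"name": "step_arm", "arguments": {"series": [[0,0,0,0,0,0],[0,0,0,0,0,0],[0,0,0,0,0,0]]}}

```text
time: 53.75
ee_pos: [0.5014, -0.1055, 0.0144]
ee_rot: [[0.041, 0.999, 0.002], [0.999, -0.041, -0.001], [-0.001, 0.002, -1.0]]
ft_force: [0.3, 0.3, -1.0]
grip_width: 0.626
gripper_force: 30.0
```

Run:
```python
from h import *
s=arm.sense();print(s['ft_force'],s['grip_width']);plan(1.453,(.5,-.105,.0065))
```

```text
[ 0.29276565  0.25660149 -0.96911158] 0.6261905701189778
t 53.75 at [ 0.5014 -0.1055  0.0144] turn [ 1.100e-03  1.900e-03 -1.494e+00] n 9
shift [0.0015 0.0003 0.0079] n>= 1
```

Emit:
{"name": "step_arm", "arguments": {"series": [[0,0,0.007,0,0,0],[0,0,0,0,0,0],[0,0,0,0,0,0]]}}

```text
time: 54.12
ee_pos: [0.5007, -0.105, 0.0065]
ee_rot: [[0.04, 0.999, 0.0], [0.999, -0.04, -0.0], [-0.0, 0.0, -1.0]]
ft_force: [0.5, 0.2, -0.2]
grip_width: 0.627
gripper_force: 30.0
```

Emit:
{"name": "step_arm", "arguments": {"series": [[0,0,0,0,0,0],[0,0,0,0,0,0],[0,0,0.002,0,0,0]], "jaw": 0.9}}

```text
time: 54.5
ee_pos: [0.5008, -0.1051, 0.0045]
ee_rot: [[0.04, 0.999, 0.0], [0.999, -0.04, -0.0], [-0.0, 0.0, -1.0]]
ft_force: [0.1, -0.2, -0.2]
grip_width: 0.86
gripper_force: 0.0
```

Emit:
{"name": "step_arm", "arguments": {"series": [[0,0,0,0,0,-0.166],[0,0,0,0,0,-0.166],[0,0,0,0,0,-0.166],[0,0,0,0,0,-0.166],[0,0,0,0,0,-0.166],[0,0,0,0,0,-0.166],[0,0,0,0,0,-0.166],[0,0,0,0,0,-0.166],[0,0,0,0,0,-0.166],[0,0,0,0,0,0]]}}

```text
time: 55.75
ee_pos: [0.5005, -0.1051, 0.0041]
ee_rot: [[-0.993, 0.119, -0.0], [0.119, 0.993, 0.001], [0.0, 0.001, -1.0]]
ft_force: [-0.9, -0.5, 1.3]
grip_width: 0.9
gripper_force: 0.0
```

Emit:
{"name": "step_arm", "arguments": {"series": [[0,0,0,0,0,0],[0,0,0,0,0,0],[0,0,0,0,0,0],[0,0,0,0,0,0]], "jaw": 0.56}}

```text
time: 56.25
ee_pos: [0.5007, -0.1051, 0.0046]
ee_rot: [[-0.993, 0.117, 0.0], [0.117, 0.993, -0.0], [-0.0, -0.0, -1.0]]
ft_force: [0.4, -0.3, 0.2]
grip_width: 0.622
gripper_force: 30.0
```

Run:
```python
from h import *
plan(1.453,(.556,.0455,.13))
```

```text
t 56.25 at [ 0.5007 -0.1051  0.0046] turn [-0.0003  0.0002  0.0003] n 1
shift [-0.0373  0.156  -0.1254] n>= 4
```

Emit:
{"name": "step_arm", "arguments": {"series": [[0,0,-0.04,0,0,0],[0,0,-0.045,0,0,0],[0,0,-0.04,0,0,0],[-0.0062,0.026,0,0,0,0],[-0.0062,0.026,0,0,0,0],[-0.0062,0.026,0,0,0,0],[-0.0062,0.026,0,0,0,0],[-0.0062,0.026,0,0,0,0],[-0.0062,0.026,0,0,0,0]]}}

```text
time: 57.38
ee_pos: [0.5559, 0.0463, 0.1293]
ee_rot: [[-0.993, 0.117, -0.0], [0.117, 0.993, -0.0], [0.0, -0.0, -1.0]]
ft_force: [0.3, -1.3, 0.6]
grip_width: 0.623
gripper_force: 30.0
```

Emit:
{"name": "step_arm", "arguments": {"series": [[0,0,0,0,0,0],[0,0,0,0,0,0],[0,0,0.02,0,0,0],[0,0,0.02,0,0,0],[0,0,0,0,0,0],[0,0,0,0,0,0]]}}

```text
time: 58.12
ee_pos: [0.5558, 0.0456, 0.0893]
ee_rot: [[-0.993, 0.117, -0.0], [0.117, 0.993, 0.0], [0.0, 0.0, -1.0]]
ft_force: [0.9, 0.0, 0.1]
grip_width: 0.621
gripper_force: 30.0
```

Run:
```python
from h import *
s=arm.sense();print(s['grip_width'],s['ft_force']);plan(1.453,(.556,.0455,.057))
```

```text
0.6210176413878632 [0.91185867 0.02049845 0.09897164]
t 58.12 at [0.5558 0.0456 0.0893] turn [ 0.0003 -0.0003  0.0005] n 1
shift [-0.0002 -0.      0.0323] n>= 1
```

Emit:
{"name": "step_arm", "arguments": {"series": [[0,0,0.008,0,0,0],[0,0,0.008,0,0,0],[0,0,0.008,0,0,0],[0,0,0.0075,0,0,0],[0,0,0,0,0,0],[0,0,0,0,0,0]]}}

```text
time: 58.88
ee_pos: [0.556, 0.0457, 0.0581]
ee_rot: [[-0.993, 0.117, 0.0], [0.117, 0.993, 0.0], [-0.0, 0.0, -1.0]]
ft_force: [-1.0, -0.4, 0.5]
grip_width: 0.622
gripper_force: 30.0
```

Emit:
{"name": "step_arm", "arguments": {"series": [[0,0,0,0,0,0],[0,0,0,0,0,0],[0,0,0,0,0,0]], "jaw": 0.9}}

```text
time: 59.25
ee_pos: [0.5559, 0.0455, 0.0581]
ee_rot: [[-0.993, 0.117, 0.0], [0.117, 0.993, -0.0], [-0.0, -0.0, -1.0]]
ft_force: [0.8, -0.4, -0.2]
grip_width: 0.857
gripper_force: 0.0
```

Emit:
{"name": "step_arm", "arguments": {"series": [[0,0,-0.03,0,0,0],[0,0,-0.04,0,0,0],[0,0,-0.03,0,0,0],[0,0,-0.03,0,0,0],[0,0,0,0,0,0],[0,0,0,0,0,0]]}}

```text
time: 60.0
ee_pos: [0.5553, 0.0451, 0.1872]
ee_rot: [[-0.993, 0.117, -0.001], [0.117, 0.993, -0.001], [0.001, -0.001, -1.0]]
ft_force: [-0.0, -0.2, -0.5]
grip_width: 0.902
gripper_force: 0.0
```

Run:
```python
from h import *
w=snap('wrist');t=snap('top')
cv2.imwrite('pics/w8.png',np.vstack([w['color'],cv2.resize(t['color'][100:320,100:420],(640,200))]))
print(pix(w,(.556,.0455,.061)),'press pred',pix(w,(.5858,.29,.008)),pix(t,(.5858,.29,.008)))
plan(1.453,(.5858,.29,.19))
```

```text
[323.18738905 187.4274784 ] press pred [561.93502322 175.94118036] [182.51857351 189.85119483]
t 60.1 at [0.5551 0.0451 0.1867] turn [-0.0008 -0.0019  0.0005] n 1
shift [-0.0017  0.2468 -0.0033] n>= 5
```

View pics/w8.png

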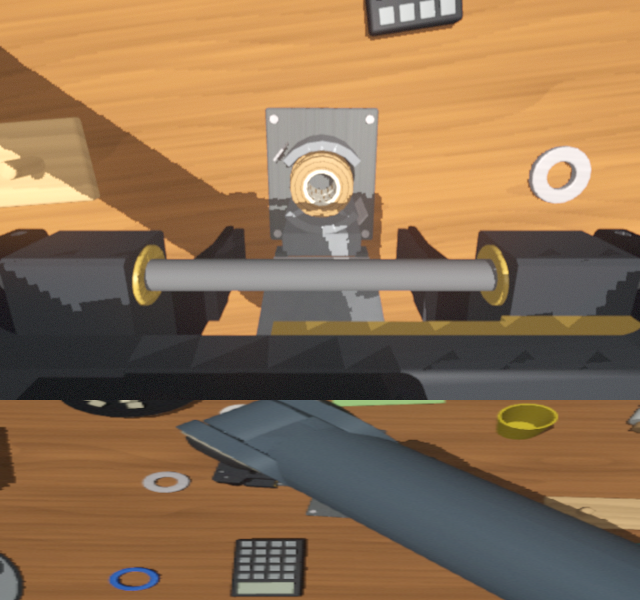

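The wrist view shows roll_10 seated, hole near (321,187), and the press ring at (560,175), where it was predicted. I'll fetch the press ring with a double grip.

Emit:
{"name": "step_arm", "arguments": {"series": [[-0.0003,0.0411,0,0,0,0],[-0.0003,0.0411,0,0,0,0],[-0.0003,0.0411,0,0,0,0],[-0.0003,0.0411,0,0,0,0],[-0.0003,0.0411,0,0,0,0],[-0.0003,0.0411,0,0,0,0]]}}

```text
time: 60.85
ee_pos: [0.5862, 0.2911, 0.1865]
ee_rot: [[-0.993, 0.117, -0.002], [0.117, 0.993, -0.001], [0.001, -0.001, -1.0]]
ft_force: [1.0, -0.4, -0.0]
grip_width: 0.897
gripper_force: 0.0
```

Emit:
{"name": "step_arm", "arguments": {"series": [[0,0,0,0,0,0.1745],[0,0,0,0,0,0.1745],[0,0,0,0,0,0.1745],[0,0,0,0,0,0.1745],[0,0,0,0,0,0.1745],[0,0,0,0,0,0.1745],[0,0,0,0,0,0.1745],[0,0,0,0,0,0.1745],[0,0,0,0,0,0.1745],[0,0,0,0,0,0]]}}

```text
time: 62.1
ee_pos: [0.586, 0.29, 0.187]
ee_rot: [[0.114, 0.993, -0.001], [0.993, -0.114, -0.001], [-0.002, -0.001, -1.0]]
ft_force: [-0.1, -0.0, 0.3]
grip_width: 0.9
gripper_force: 0.0
```

Emit:
{"name": "step_arm", "arguments": {"series": [[0,0,0.04,0,0,0],[0,0,0.04,0,0,0],[0,0,0.04,0,0,0],[0,0,0.03,0,0,0],[0,0,0,0,0,0],[0,0,0,0,0,0]]}}

```text
time: 62.85
ee_pos: [0.5869, 0.2909, 0.0388]
ee_rot: [[0.115, 0.993, 0.001], [0.993, -0.115, 0.001], [0.001, 0.001, -1.0]]
ft_force: [1.5, 0.2, 0.3]
grip_width: 0.902
gripper_force: 0.0
```

Run:
```python
from h import *
w=snap('wrist');h=cv2.cvtColor(w['color'],cv2.COLOR_BGR2HSV)
m=cv2.inRange(h,(0,0,120),(180,60,255));n,l,s,c=cv2.connectedComponentsWithStats(m)
for i in range(1,n):
    if s[i,4]>300 and s[i,1]<230:print(s[i],c[i],onz(w,*c[i],.008))
plan(-.118,(.5858,.29,.004));print(pix(w,(.5858,.29,.008)))
```

```text
[ 269  176   98   83 5077] [317.22099665 218.61315738] [0.58529681 0.29307615 0.008     ]
t 62.9 at [0.5872 0.2911 0.0394] turn [ 0.0018 -0.0018  0.002 ] n 1
shift [-0.0012 -0.0013  0.0354] n>= 1
[318.64270741 223.2931632 ]
```

Emit:
{"name": "step_arm", "arguments": {"series": [[0,0,0.02,0,0,0],[0,0,0.012,0,0,0],[0,0,0,0,0,0],[0,0,0,0,0,0]]}}

```text
time: 63.4
ee_pos: [0.5865, 0.2904, 0.006]
ee_rot: [[0.116, 0.993, 0.0], [0.993, -0.116, 0.0], [0.0, 0.0, -1.0]]
ft_force: [-0.0, -0.3, 0.5]
grip_width: 0.899
gripper_force: 0.0
```

Emit:
{"name": "step_arm", "arguments": {"series": [[0,0,0,0,0,0],[0,0,0,0,0,0],[0,0,0,0,0,0],[0,0,0,0,0,0]], "jaw": 0.6}}

```text
time: 63.9
ee_pos: [0.5865, 0.2903, 0.0062]
ee_rot: [[0.117, 0.993, 0.0], [0.993, -0.117, 0.0], [0.0, 0.0, -1.0]]
ft_force: [-0.7, -0.4, 2.0]
grip_width: 0.659
gripper_force: 30.0
```

Emit:
{"name": "step_arm", "arguments": {"series": [[0,0,0,0,0,0],[0,0,0,0,0,0],[0,0,0,0,0,0]], "jaw": 0.9}}

```text
time: 64.28
ee_pos: [0.5865, 0.2901, 0.0058]
ee_rot: [[0.117, 0.993, 0.0], [0.993, -0.117, -0.0], [-0.0, 0.0, -1.0]]
ft_force: [0.9, -0.3, 0.5]
grip_width: 0.875
gripper_force: 0.0
```

Emit:
{"name": "step_arm", "arguments": {"series": [[0,0,0,0,0,-0.1745],[0,0,0,0,0,-0.1745],[0,0,0,0,0,-0.1745],[0,0,0,0,0,-0.1745],[0,0,0,0,0,-0.1745],[0,0,0,0,0,-0.1745],[0,0,0,0,0,-0.1745],[0,0,0,0,0,-0.1745],[0,0,0,0,0,-0.1745],[0,0,0,0,0,0]]}}

```text
time: 65.53
ee_pos: [0.5865, 0.29, 0.0055]
ee_rot: [[-0.993, 0.12, -0.001], [0.12, 0.993, 0.0], [0.001, 0.0, -1.0]]
ft_force: [0.6, 0.6, -0.1]
grip_width: 0.899
gripper_force: 0.0
```

Emit:
{"name": "step_arm", "arguments": {"series": [[0,0,0,0,0,0],[0,0,0,0,0,0],[0,0,0,0,0,0],[0,0,0,0,0,0]], "jaw": 0.6}}

```text
time: 66.03
ee_pos: [0.5865, 0.2903, 0.0061]
ee_rot: [[-0.993, 0.117, 0.0], [0.117, 0.993, 0.0], [-0.0, 0.0, -1.0]]
ft_force: [-0.7, 0.2, 0.7]
grip_width: 0.66
gripper_force: 30.0
```

Run:
```python
from h import *
plan(1.453,(.556,.0455,.13))
```

```text
t 66.03 at [0.5865 0.2903 0.0061] turn [0.     0.0004 0.0003] n 1
shift [ 0.0015 -0.2467 -0.1239] n>= 5
```

Emit:
{"name": "step_arm", "arguments": {"series": [[0,0,0,0,0,0],[0,0,0.003,0,0,0],[0,0,0,0,0,0]], "jaw": 0.75}}

```text
time: 66.4
ee_pos: [0.5863, 0.2899, 0.0025]
ee_rot: [[-0.993, 0.117, -0.0], [0.117, 0.993, -0.001], [0.0, -0.001, -1.0]]
ft_force: [-0.0, -0.3, -0.5]
grip_width: 0.748
gripper_force: 0.0
```

Emit:
{"name": "step_arm", "arguments": {"series": [[0,0,0,0,0,0],[0,0,0,0,0,0],[0,0,0,0,0,0],[0,0,0,0,0,0]], "jaw": 0.58}}

```text
time: 66.9
ee_pos: [0.5864, 0.2901, 0.0028]
ee_rot: [[-0.993, 0.117, -0.0], [0.117, 0.993, -0.0], [0.0, -0.0, -1.0]]
ft_force: [-0.4, -0.1, -1.8]
grip_width: 0.673
gripper_force: 30.0
```

Emit:
{"name": "step_arm", "arguments": {"series": [[0,0,-0.03,0,0,0],[0,0,-0.04,0,0,0],[0,0,-0.04,0,0,0],[0,0,-0.02,0,0,0],[0.0002,-0.0411,0,0,0,0],[0.0002,-0.0411,0,0,0,0],[0.0002,-0.0411,0,0,0,0],[0.0002,-0.0411,0,0,0,0],[0.0002,-0.0411,0,0,0,0],[0.0002,-0.0411,0,0,0,0]]}}

```text
time: 68.15
ee_pos: [0.5557, 0.0437, 0.1322]
ee_rot: [[-0.993, 0.117, -0.001], [0.117, 0.993, -0.001], [0.001, -0.001, -1.0]]
ft_force: [0.9, -0.4, -1.7]
grip_width: 0.675
gripper_force: 30.0
```

Emit:
{"name": "step_arm", "arguments": {"series": [[0,0,0,0,0,0],[0,0,0,0,0,0],[0,0,0,0,0,0]]}}

```text
time: 68.53
ee_pos: [0.5563, 0.047, 0.133]
ee_rot: [[-0.993, 0.115, 0.0], [0.115, 0.993, 0.001], [-0.0, 0.001, -1.0]]
ft_force: [0.3, -0.4, -0.3]
grip_width: 0.674
gripper_force: 30.0
```

Run:
```python
from h import *
s=arm.sense();print(s['grip_width'],s['ft_force']);plan(1.453,(.556,.0455,.066))
```

```text
0.6743355430457505 [ 0.32448149 -0.42576776 -0.32060155]
t 68.53 at [0.5563 0.047  0.133 ] turn [0.0007 0.0001 0.0029] n 1
shift [ 0.0001 -0.0015  0.067 ] n>= 2
```

Emit:
{"name": "step_arm", "arguments": {"series": [[0,-0.001,0.02,0,0,0],[0,0,0.02,0,0,0],[0,0,0.01,0,0,0],[0,0,0.006,0,0,0],[0,0,0.006,0,0,0],[0,0,0.004,0,0,0],[0,0,0,0,0,0],[0,0,0,0,0,0]]}}

```text
time: 69.53
ee_pos: [0.5564, 0.0445, 0.0672]
ee_rot: [[-0.993, 0.117, 0.0], [0.117, 0.993, -0.0], [-0.0, 0.0, -1.0]]
ft_force: [-0.5, 0.3, -0.7]
grip_width: 0.676
gripper_force: 30.0
```

Run:
```python
from h import *
s=arm.sense();print(s['ee_pos'],s['grip_width'],s['ft_force'])
```

```text
[0.55639789 0.04448801 0.06721067] 0.6762207653241941 [-0.46321413  0.33727205 -0.69509009]
```

Emit:
{"name": "step_arm", "arguments": {"series": [[0,0.001,0.0028,0,0,0],[0,0,0,0,0,0],[0,0,0,0,0,0]]}}

```text
time: 69.9
ee_pos: [0.5565, 0.0455, 0.0642]
ee_rot: [[-0.993, 0.117, 0.0], [0.117, 0.993, -0.0], [-0.0, -0.0, -1.0]]
ft_force: [0.4, -0.3, -0.6]
grip_width: 0.671
gripper_force: 30.0
```

Emit:
{"name": "step_arm", "arguments": {"series": [[0,0,0,0,0,0],[0,0,0,0,0,0],[0,0,0,0,0,0]], "jaw": 0.9}}

```text
time: 70.28
ee_pos: [0.5565, 0.0455, 0.0643]
ee_rot: [[-0.993, 0.117, 0.0], [0.117, 0.993, -0.0], [-0.0, 0.0, -1.0]]
ft_force: [0.1, -0.2, -0.5]
grip_width: 0.875
gripper_force: 0.0
```

Emit:
{"name": "step_arm", "arguments": {"series": [[0,0,-0.03,0,0,0],[0,0,-0.04,0,0,0],[0,0,-0.04,0,0,0],[0,0,-0.04,0,0,0],[0,0,0,0,0,0],[0,0,0,0,0,0]]}}

```text
time: 71.03
ee_pos: [0.556, 0.045, 0.2135]
ee_rot: [[-0.993, 0.117, -0.001], [0.117, 0.993, -0.001], [0.001, -0.001, -1.0]]
ft_force: [0.7, -0.2, -0.8]
grip_width: 0.904
gripper_force: 0.0
```

Run:
```python
from h import *
w=snap('wrist','w9.png');c=np.array([.556,.0455]);u=np.array([.993,-.118])
for r,z in((0,.069),(.03,.069),(-.03,.069),(.033,.072)):print(r,z,pix(w,(*(c-r*u),z)))
plan(-.118,(.556,.0455,.28),(.6649,.0313,.28),(.6649,.0313,.2009))
```

```text
0 0.069 [323.05609535 181.98086437]
0.03 0.069 [323.15465502 149.76090815]
-0.03 0.069 [322.96232841 212.63403932]
0.033 0.072 [323.18763197 146.86794244]
t 71.08 at [0.5557 0.0449 0.213 ] turn [-2.2000e-03 -6.0000e-04  1.5715e+00] n 9
shift [ 0.0006  0.0002 -0.067 ] n>= 2
shift [-0.0013  0.1098  0.    ] n>= 3
shift [0.     0.     0.0791] n>= 2
```

View pics/w9.png

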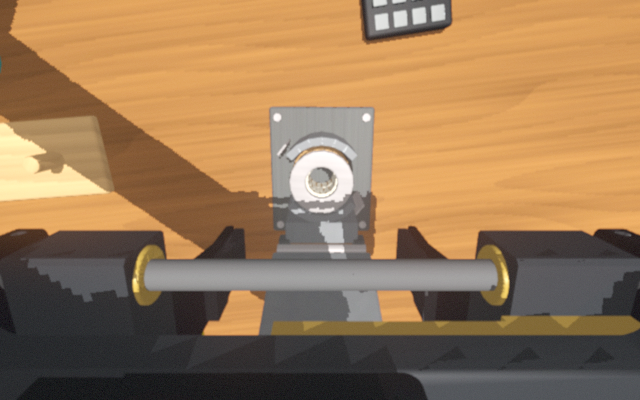

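The wrist view shows the press ring centred near (321,181) against a predicted (323,182), lying flat inside the rim. Now back to the lid bar.

Emit:
{"name": "step_arm", "arguments": {"series": [[0,0,-0.04,0,0,0],[0,0,-0.05,0,0,0],[0,0,0,0,0,0]], "jaw": 0.32}}

```text
time: 71.45
ee_pos: [0.5577, 0.0466, 0.3067]
ee_rot: [[-0.993, 0.117, 0.005], [0.117, 0.993, 0.001], [-0.005, 0.001, -1.0]]
ft_force: [-0.7, 0.6, -1.0]
grip_width: 0.644
gripper_force: 0.0
```

Emit:
{"name": "step_arm", "arguments": {"series": [[0,0,0,0,0,0.1745],[0,0,0,0,0,0.1745],[0,0,0,0,0,0.1745],[0,0,0,0,0,0.1745],[0,0,0,0,0,0.1745],[0,0,0,0,0,0.1745],[0,0,0,0,0,0.1745],[0,0,0,0,0,0.1745],[0,0,0,0,0,0.1745],[0,0,0,0,0,0]]}}

```text
time: 72.7
ee_pos: [0.5556, 0.045, 0.3024]
ee_rot: [[0.115, 0.993, -0.003], [0.993, -0.115, -0.001], [-0.001, -0.003, -1.0]]
ft_force: [0.2, -0.2, -0.3]
grip_width: 0.323
gripper_force: 0.0
```

Emit:
{"name": "step_arm", "arguments": {"series": [[-0.0003,0.0275,0,0,0,0],[-0.0003,0.0275,0,0,0,0],[-0.0003,0.0275,0,0,0,0],[-0.0004,0.0275,0,0,0,0],[0,0,0,0,0,0],[0,0,0,0,0,0],[0,0,0,0,0,0]]}}

```text
time: 73.58
ee_pos: [0.6646, 0.0317, 0.3042]
ee_rot: [[0.115, 0.993, -0.0], [0.993, -0.115, -0.0], [-0.0, -0.0, -1.0]]
ft_force: [0.1, 0.1, 0.6]
grip_width: 0.32
gripper_force: 0.0
```

Run:
```python
from h import *
plan(-.118,(.6649,.0313,.2009))
w=snap('wrist','w10.png');print(pix(w,(.6649,.0313,.2195)))
```

```text
t 73.58 at [0.6646 0.0317 0.3042] turn [-0.0004  0.0005  0.0026] n 1
shift [-0.0003  0.0003  0.1033] n>= 3
[320.76065926 197.80548483]
```

View pics/w10.png

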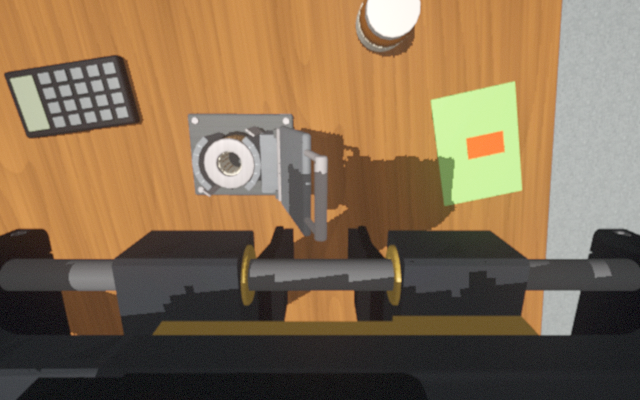

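The bar sits at column 320, rows 158 to 240, exactly where predicted. I'll grip it and trace the arc back.

Emit:
{"name": "step_arm", "arguments": {"series": [[0,0,0.035,0,0,0],[0,0,0.035,0,0,0],[0,0,0.032,0,0,0],[0,0,0,0,0,0],[0,0,0,0,0,0]]}}

```text
time: 74.25
ee_pos: [0.6661, 0.0317, 0.2039]
ee_rot: [[0.116, 0.993, 0.002], [0.993, -0.116, 0.0], [0.001, 0.002, -1.0]]
ft_force: [0.0, 0.5, 1.3]
grip_width: 0.318
gripper_force: 0.0
```

Emit:
{"name": "step_arm", "arguments": {"series": [[0,0,0,0,0,0],[0,0,0,0,0,0],[0,0,0,0,0,0],[0,0,0,0,0,0]], "jaw": 0}}

```text
time: 74.75
ee_pos: [0.6658, 0.0315, 0.2029]
ee_rot: [[0.117, 0.993, 0.001], [0.993, -0.117, 0.0], [0.0, 0.001, -1.0]]
ft_force: [-1.1, 0.1, 3.5]
grip_width: 0.101
gripper_force: 30.0
```

Run:
```python
from h import *
s=arm.sense();print(s['time'],s['ee_pos'],s['ee_rot'],s['grip_width'],s['gripper_force'],s['ft_force'])
ths=np.linspace(1.868,.0,31);P=.15*np.column_stack([-np.cos(ths),np.sin(ths)])
for d in np.diff(P,axis=0):print(f'[0,{d[0]:.4f},{-d[1]:.4f},0,0,0]',end=',')
```

```text
74.75 [0.66578593 0.03146857 0.20285766] [[ 1.16737543e-01  9.93162252e-01  1.04260115e-03]
 [ 9.93162788e-01 -1.16737637e-01  2.97510943e-05]
 [ 1.51258459e-04  1.03199960e-03 -9.99999456e-01]] 0.10092571220060861 30.001159608364105 [-1.09738714  0.06416691  3.45248398]
[0,-0.0090,-0.0025,0,0,0],[0,-0.0091,-0.0019,0,0,0],[0,-0.0092,-0.0013,0,0,0],[0,-0.0093,-0.0007,0,0,0],[0,-0.0093,-0.0002,0,0,0],[0,-0.0093,0.0004,0,0,0],[0,-0.0093,0.0010,0,0,0],[0,-0.0092,0.0016,0,0,0],[0,-0.0091,0.0021,0,0,0],[0,-0.0089,0.0027,0,0,0],[0,-0.0088,0.0033,0,0,0],[0,-0.0085,0.0038,0,0,0],[0,-0.0083,0.0043,0,0,0],[0,-0.0080,0.0048,0,0,0],[0,-0.0077,0.0053,0,0,0],[0,-0.0073,0.0058,0,0,0],[0,-0.0070,0.0062,0,0,0],[0,-0.0066,0.0066,0,0,0],[0,-0.0061,0.0070,0,0,0],[0,-0.0057,0.0074,0,0,0],[0,-0.0052,0.0078,0,0,0],[0,-0.0047,0.0081,0,0,0],[0,-0.0042,0.0083,0,0,0],[0,-0.0037,0.0086,0,0,0],[0,-0.0031,0.0088,0,0,0],[0,-0.0026,0.0090,0,0,0],[0,-0.0020,0.0091,0,0,0],[0,-0.0014,0.0092,0,0,0],[0,-0.0009,0.0093,0,0,0],[0,-0.0003,0.0093,0,0,0],
```

Emit:
{"name": "step_arm", "arguments": {"series": [[0,-0.009,-0.0025,0,0,0],[0,-0.0091,-0.0019,0,0,0],[0,-0.0092,-0.0013,0,0,0],[0,-0.0093,-0.0007,0,0,0],[0,-0.0093,-0.0002,0,0,0],[0,-0.0093,0.0004,0,0,0],[0,-0.0093,0.001,0,0,0],[0,-0.0092,0.0016,0,0,0],[0,-0.0091,0.0021,0,0,0],[0,-0.0089,0.0027,0,0,0]]}}

```text
time: 76.0
ee_pos: [0.5735, 0.0426, 0.2006]
ee_rot: [[0.116, 0.993, -0.0], [0.993, -0.116, 0.001], [0.001, -0.001, -1.0]]
ft_force: [2.2, 3.4, 2.4]
grip_width: 0.102
gripper_force: 30.0
```

Emit:
{"name": "step_arm", "arguments": {"series": [[0,-0.0088,0.0033,0,0,0],[0,-0.0085,0.0038,0,0,0],[0,-0.0083,0.0043,0,0,0],[0,-0.008,0.0048,0,0,0],[0,-0.0077,0.0053,0,0,0],[0,-0.0073,0.0058,0,0,0],[0,-0.007,0.0062,0,0,0],[0,-0.0066,0.0066,0,0,0],[0,-0.0061,0.007,0,0,0],[0,-0.0057,0.0074,0,0,0]]}}

```text
time: 77.25
ee_pos: [0.5006, 0.0511, 0.1461]
ee_rot: [[0.117, 0.993, 0.0], [0.993, -0.117, 0.001], [0.001, 0.0, -1.0]]
ft_force: [3.1, 4.6, 1.0]
grip_width: 0.099
gripper_force: 30.1
```

Emit:
{"name": "step_arm", "arguments": {"series": [[0,-0.0052,0.0078,0,0,0],[0,-0.0047,0.0081,0,0,0],[0,-0.0042,0.0083,0,0,0],[0,-0.0037,0.0086,0,0,0],[0,-0.0031,0.0088,0,0,0],[0,-0.0026,0.009,0,0,0],[0,-0.002,0.0091,0,0,0],[0,0,0,0,0,0]]}}

```text
time: 78.25
ee_pos: [0.4742, 0.0542, 0.0857]
ee_rot: [[0.116, 0.993, -0.002], [0.993, -0.116, 0.001], [0.001, -0.002, -1.0]]
ft_force: [0.9, 5.3, -1.5]
grip_width: 0.099
gripper_force: 30.0
```

Run:
```python
from h import *
s=arm.sense();p=s['ee_pos'];print(s['time'],p,s['grip_width'],s['ft_force'],'th',np.arcsin((p[2]+.019-.0765)/.15))
```

```text
78.25 [0.47415699 0.05422463 0.08570919] 0.0992660351327822 [ 0.88032852  5.26430106 -1.52603181] th 0.18918784833525823
```

Emit:
{"name": "step_arm", "arguments": {"series": [[0,-0.0014,0.009,0,0,0],[0,-0.0009,0.009,0,0,0],[0,-0.0003,0.007,0,0,0],[0,0,0,0,0,0],[0,0,0,0,0,0]]}}

```text
time: 78.88
ee_pos: [0.471, 0.0545, 0.0608]
ee_rot: [[0.116, 0.993, -0.003], [0.993, -0.116, 0.001], [0.0, -0.003, -1.0]]
ft_force: [-0.2, 6.9, -1.4]
grip_width: 0.096
gripper_force: 30.0
```

Emit:
{"name": "step_arm", "arguments": {"series": [[0,0,0.002,0,0,0],[0,0,0,0,0,0]]}}

```text
time: 79.12
ee_pos: [0.4709, 0.0546, 0.0589]
ee_rot: [[0.116, 0.993, -0.003], [0.993, -0.116, 0.0], [0.0, -0.003, -1.0]]
ft_force: [-0.5, 6.1, 0.1]
grip_width: 0.101
gripper_force: 29.9
```

Emit:
{"name": "step_arm", "arguments": {"series": [[0,0,0.002,0,0,0],[0,0,0,0,0,0]]}}

```text
time: 79.38
ee_pos: [0.4708, 0.0546, 0.0569]
ee_rot: [[0.116, 0.993, -0.004], [0.993, -0.116, 0.0], [-0.0, -0.004, -1.0]]
ft_force: [-0.9, 6.9, -1.1]
grip_width: 0.097
gripper_force: 29.9
```

Emit:
{"name": "step_arm", "arguments": {"series": [[0,0,0.002,0,0,0],[0,0,0,0,0,0]]}}

```text
time: 79.62
ee_pos: [0.4708, 0.0546, 0.0549]
ee_rot: [[0.116, 0.993, -0.004], [0.993, -0.116, 0.0], [0.0, -0.004, -1.0]]
ft_force: [-0.2, 5.5, -0.7]
grip_width: 0.096
gripper_force: 29.9
```

Emit:
{"name": "step_arm", "arguments": {"series": [[0,0,0.002,0,0,0],[0,0,0,0,0,0]]}}

```text
time: 79.88
ee_pos: [0.4708, 0.0546, 0.053]
ee_rot: [[0.116, 0.993, -0.004], [0.993, -0.116, 0.0], [-0.0, -0.004, -1.0]]
ft_force: [-0.8, 6.6, 0.7]
grip_width: 0.099
gripper_force: 29.8
```

Run:
```python
from h import *
s=arm.sense();print(s['ft_force'],s['ee_pos']);c=snap('scene');t=snap('top');w=snap('wrist')
cv2.imwrite('pics/s11.png',np.vstack([np.hstack([cv2.resize(x['color'][a:a+90,b:b+120],(400,300),interpolation=cv2.INTER_CUBIC) for x,a,b in((c,165,300),(t,155,225))]),cv2.resize(w['color'],(480,300)).__class__(0) if 0 else np.hstack([cv2.resize(w['color'],(480,300)),np.zeros((300,320,3),np.uint8)])]))
```

```text
[-0.7802239   6.56516151  0.70775354] [0.47080565 0.05455474 0.05302393]
```

View pics/s11.png

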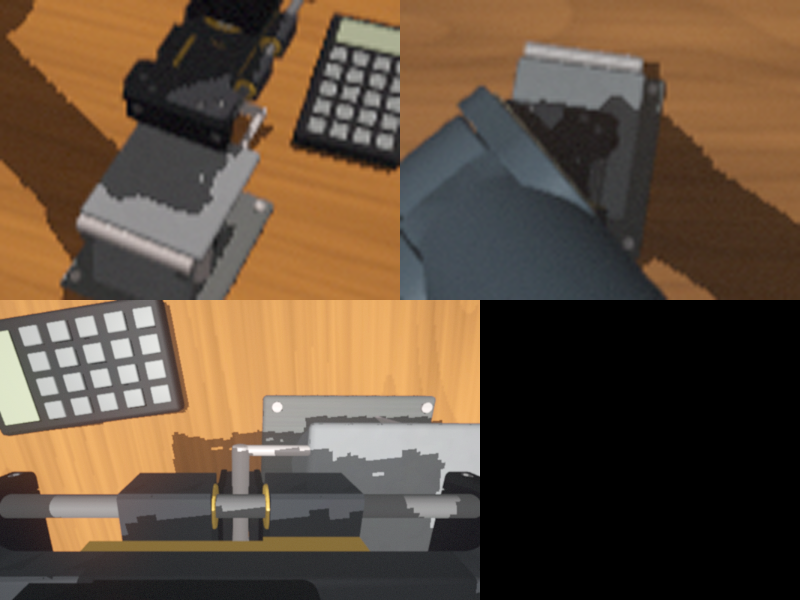

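The scene and wrist tiles show the lid close to flat, with the bar still in the grip and no contact force yet. I'll keep lowering in small steps until it seats.

Emit:
{"name": "step_arm", "arguments": {"series": [[0,0,0.002,0,0,0],[0,0,0,0,0,0]]}}

```text
time: 80.28
ee_pos: [0.4709, 0.0546, 0.0524]
ee_rot: [[0.116, 0.993, -0.004], [0.993, -0.116, -0.002], [-0.002, -0.003, -1.0]]
ft_force: [-5.7, 4.9, 16.7]
grip_width: 0.099
gripper_force: 28.8
```

Emit:
{"name": "step_arm", "arguments": {"series": [[0,0,0.002,0,0,0],[0,0,0,0,0,0]]}}

```text
time: 80.53
ee_pos: [0.4709, 0.0545, 0.0515]
ee_rot: [[0.116, 0.993, -0.003], [0.993, -0.116, -0.003], [-0.003, -0.003, -1.0]]
ft_force: [-9.6, 2.8, 28.0]
grip_width: 0.097
gripper_force: 28.0
```

Run:
```python
from h import *
s=arm.sense();p=np.array(s['ee_pos']);print(s['ft_force'],s['torque'],p)
w=snap('wrist');t=snap('top')
# visible near (+y) end of the bar: bright corner; width of bar ends vs z
g=w['color'];h=cv2.cvtColor(g,cv2.COLOR_BGR2HSV)
m=cv2.inRange(h[185:215,295:350],(0,0,100),(180,50,255));
for r in m[::2]:print(''.join('#' if x else '.' for x in r))
u=np.array([.993,-.118]);v=np.array([.118,.993]);c=np.array([.556,.0455])
for z,a in((.0765,.15),(.085,.1498),(.1,.148)):print(z,pix(w,(*(c+(.066-a)*u+.032*v),z)),'arm@lid edge',pix(w,(*(c+(.066-a+.038)*u+.032*v),.0765+(z-.0765)*.75)))
```

```text
[-9.56926759  2.80816533 28.00811491] [0.66498909 1.87937966 0.01868739] [0.47087123 0.05454717 0.05146161]
.......................................................
.......................................................
.......................................................
.......................................................
......................#########........................
...............########################################
..............#########################################
..............#########################################
..............#########################################
..............#########################################
..............#########################################
..............#########################################
..............#######################.................#
..............#######################..................
..............#######################..................
0.0765 [324.20259198 192.90144974] arm@lid edge [414.67840526 193.1617364 ]
0.085 [324.88845028 198.51874401] arm@lid edge [419.3962339 197.3255255]
0.1 [330.42398249 210.32103295] arm@lid edge [432.76662128 205.68192801]
```

The lid seated hard: 28 N at z = 0.0515 m. I'll release the bar and back off.

Emit:
{"name": "step_arm", "arguments": {"series": [[0,0,0,0,0,0],[0,0,0,0,0,0],[0,0,0,0,0,0]], "jaw": 0.32}}

```text
time: 81.0
ee_pos: [0.4721, 0.0527, 0.049]
ee_rot: [[0.118, 0.993, -0.002], [0.993, -0.118, -0.002], [-0.002, -0.002, -1.0]]
ft_force: [-0.9, -0.5, -0.5]
grip_width: 0.298
gripper_force: 0.0
```

Emit:
{"name": "step_arm", "arguments": {"series": [[0,0,-0.02,0,0,0],[0,0,-0.03,0,0,0],[0,0,-0.04,0,0,0],[0,0,-0.04,0,0,0],[-0.04,-0.01,-0.03,0,0,0],[-0.04,-0.01,-0.03,0,0,0],[-0.04,0,0,0,0,0],[-0.04,0,0,0,0,0],[-0.04,0,0,0,0,0]]}}

```text
time: 82.12
ee_pos: [0.4288, -0.1442, 0.2395]
ee_rot: [[0.118, 0.993, -0.001], [0.993, -0.118, -0.001], [-0.001, -0.001, -1.0]]
ft_force: [1.1, 0.2, 1.0]
grip_width: 0.32
gripper_force: 0.0
```

Emit:
{"name": "step_arm", "arguments": {"series": [[-0.04,0,0,0,0,0],[-0.04,0,0,0,0,0],[-0.03,0,0,0,0,0],[0,0,0,0,0,0],[0,0,0,0,0,0],[0,0,0,0,0,0]]}}

```text
time: 82.88
ee_pos: [0.4171, -0.2503, 0.2398]
ee_rot: [[0.115, 0.993, -0.0], [0.993, -0.115, -0.0], [-0.0, -0.0, -1.0]]
ft_force: [0.0, 0.4, 0.1]
grip_width: 0.315
gripper_force: 0.0
```

Run:
```python
from h import *
np.set_printoptions(precision=4,suppress=True)
s=arm.sense();print(s['time'],s['ee_pos'],s['ft_force'])
t=snap('top');c=snap('scene')
H=np.array([.6206,.0372]);u=np.array([.993,-.118]);v=np.array([.118,.993])
def bright(x,lo,box):
    a,b,d,e=box;h=cv2.cvtColor(x['color'][b:e,a:d],cv2.COLOR_BGR2HSV)
    m=cv2.inRange(h,(0,0,lo),(180,50,255))
    for r in m:print(''.join('#' if q else '.' for q in r))
for th in(0,.06,.2):
    B=[(*(H-.15*np.cos(th)*u+k*v),.0765+.15*np.sin(th)) for k in(.032,-.032)]
    print(th,'top',[pix(t,b) for b in B],'scene',[pix(c,b) for b in B])
bright(t,110,(245,222,295,245));bright(c,110,(345,176,390,210))
```

```text
82.875 [ 0.4171 -0.2503  0.2398] [0.0022 0.4326 0.1441]
0 top [array([255.9285, 232.5222]), array([283.3225, 236.3733])] scene [array([378.9366, 199.4318]), array([355.1089, 190.8767])]
0.06 top [array([255.3218, 232.0563]), array([283.0005, 235.9468])] scene [array([379.2314, 196.9972]), array([355.2294, 188.4334])]
0.2 top [array([254.0283, 230.0106]), array([282.3759, 233.9924])] scene [array([379.5947, 191.7943]), array([355.1556, 183.1895])]
.........######.......................###.........
.........######.......................###.........
..........#####.......................###.........
...........####.......................###.......#.
...........###.......................####......###
............##.......................###......####
............##.......................###......####
...........###.......................###.......###
...........###.......................###..........
...........#####.....................###..........
...........############..............###..........
...........###################.......##...........
...........##########################
[... 1387 characters left out ...]
..........
.......##..........##########................
......###.............##########.............
......##................#########............
.....###...................########..........
....###.......................#####..........
######.........................###...........
#######........................##............
########......................###............
###########...................##.............
##############...............###.............
#################...........###..............
###################.........##...............
######################.....###...............
#########################..##................
#############################................
```

```bash
python3 -c "
from station import arm
print(arm.job_done())"
```

```text
the job is handed in; nothing more can be done
None
```

The job is handed in with no verdict returned: brake ring, 20, 15 and 10 mm rolls and press ring are stacked in the well, the lid measures fully closed, and calculator, jar and cup were left alone.

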